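# Snug a stone slab upright in the stall's machine vice

## Task

Stand the polished stone slab upright on the bed of the vice, flat faces to the jaws and in the middle of their width, so that its chipped top edge can be dressed. Wind the crank until the moving jaw has pushed the slab against the fixed jaw, then snug it by feel: firm enough that it cannot shift, but not hard, because the stone is brittle. Let go of the handle and leave the other things on the table where they are.

Things in the scene. Friction and masses are not known exactly. Their poses are not given: they have to be found in the camera images.
- vice: Grey machine vice bolted on a beech block (150 x 215 x 40 mm), fixed. Origin: on the block's underside below the middle of the jaws' width; z up. Its screw runs along y: crank on the -y side, fixed jaw on the +y side. Flat bed 58 mm up; both jaws are 100 mm wide (along x), tops 99 mm up. The fixed jaw's fibre face is at y = 44 mm, give or take 3 mm of wear.
- jaw: Moving jaw of the vice. Origin: middle of its gripping face at bed level; the face looks along the vice's +y, 100 mm wide, 41 mm high, fibre on a rubber backing. It slides along +y as it closes: its face is at y = -10 mm + 1.59 mm per rad of crank in the vice frame; 44 to 54 mm open at the start.
- crank (a joint): Crank angle, rad: 0 with the arm straight up, growing clockwise seen from the crank's end (looking along the vice's +y), which closes the jaw by 10 mm a turn. Starts at 0 to 6.3, stop at 21. In the vice frame the axis is at x = 0, 79 mm up; arm 40 mm: the handle is at x = 40 sin(angle), z = 79 + 40 cos(angle) mm. Stays where it is left, also under load.
- knob_grip (a point): Middle of the crank's black handle, to pinch from above: round, 21 mm thick, 72 mm long, level, parallel to the vice's y, free to spin on its pin. It rides with the jaw: y = -188 mm + 1.59 mm per rad of crank in the vice frame. Felt along its circle while turning: 7 to 8.5 N running free, 10 to 13 N with the slab snug; near 16 N the stone cracks.
- stone_center (a point): Tan banded stone slab standing upright on the table, about 0.46 kg: 60 mm wide (its x), 30 mm thick (its y), 106 mm high; the big faces are flat and upright up to 92 mm, above that the chipped top is narrower and uneven. This point is its centre, half-way up (53 mm above its foot). In the vice its thickness goes between the jaws (its y along the vice's y, either way round).
- egg: Bystander: brown polished stone egg on a round wooden foot, 62 mm across, 86 mm high, loose. Origin under its foot.
- geode: Bystander: grey half geode with violet crystals, about 92 mm across, 50 mm high, loose. Origin under its middle.
- file: Bystander: stone file with a round wooden handle, 225 mm long, 22 mm thick, lying loose. Origin near its middle, on the table; its y points from handle to blade.
- tray: Bystander: cardboard tray of tumbled stones, 130 x 190 x 35 mm, loose. Origin under its middle.
Not all that is in view belongs to the job. What is meant by the part that bears stone_center is not blue, green or purple, and is the smaller of those in its own colour.

How it is judged:
By the outcome, as a careful person would: the job done as asked, in the order asked, and still so for the second after the job is handed in, with the robot touching nothing.
It also fails if it takes over 72 s, if anything falls off the work surface, if the arm or the gripper's body presses on something with over 40 N, if the wrist force passes 120 N, or if a joint passes its speed limit or range.

## Robot

A 7-joint arm with a two-finger parallel gripper is mounted at the origin on the work surface. World frame = base frame: x ahead of the robot, y to its left, z up, the work surface at z = 0. Lengths are in m, angles in rad, forces in N, time in s.
With the tool pointing down it reaches from about 0.425 to 0.875 m from the base axis. Payload 4.7 kg.
Tool frame: the origin (TCP) lies between the finger pads; the fingertips stand 14 mm ahead of it and the grasp point (between the pads) lies 5 mm behind it; z points along the fingers, y is the direction in which the jaws open and shut (so a half turn about z gives the same grasp; the last joint's range is limited). The gripper opens to 85 mm and grips with 20 to 120 N. Pads are 22 mm wide; open, the fingers measure 114 mm over their backs; the gripper's body (76 mm by 85 mm) begins 54 mm behind the grasp point. The pads swing forward as they close: fully open they stand 13 mm farther back than shut.
Start: joints at [-1.242, 0.321, -0.07, 1.45, 0.023, 1.371, -0.057], TCP at [0.201, 0.618, 0.245] pointing down, gripper open.
Joint ranges: [-2.86, 2.86], [-0.3, 2.09], [-1.38, 1.24], [0.06, 2.45], [-1.56, 4.7], [0.09, 2.05], [-2.69, 2.69]. Speed limits (rad/s): [2.57, 2.57, 3.14, 3.14, 3.14, 3.14, 3.14].

## Interface

Orientations are given as [roll, pitch, yaw] about the fixed x, y, z axes, in that order (R = Rz(yaw) Ry(pitch) Rx(roll)).
In Python, from rig import ctrl gives the robot as it stands.
- The arm moves only by the tool arm_command, never from a script. Its argument "series" is one flat list of numbers, 7 for each row, row after row: the shift along the tool's x, y, z in m, then the turn, a rotation vector about the tool's x, y, z in rad, then the opening, from 0 (shut) to 1 (fully open). A call has 1 to 8 rows; each row shifts and turns the pose as measured when the row begins, along the tool's axes as they then stand; what a row does not reach is not made up. A row lasts 1/12 s, in which the tool goes at most 41.7 mm and 7.16 degrees, less where a joint would pass 70% of its speed; a pose out of reach is approached as far as the arm can. A call is refused whole if a number of a shift passes 0.0417 or a number of a turn 0.125, either way. A call with a gripper value outside its range is refused whole. The fingers move at their own pace and stop on an object; "grip_force" is the grip in N (left out, the last holds). Time passes only in rows, so rows that do not move let the fingers close. It gives the time, the measured TCP pose, the force and the opening at its end, in the units of the state.
- ctrl.sense(): the state, without advancing time (a new reading comes with each control period).
- ctrl.snapshot(name): name is "scene" or "side" or "wrist"; returns (picture, depth): 384x512x3 uint8, blue, green, red; 384x512 float32, m along the optical axis (not along the pixel's ray), 0 where there is no reading.
- ctrl.calibration(name): a dict with "fov_y" (degrees; the focal length in pixels is half the picture's height over the tangent of half this angle, whatever the lens; pixels are square), "cx", "cy" (the principal point, pixels), "extrinsics" (4x4, takes a point from world to camera coordinates); the wrist camera has in their place "tool_from_camera" (4x4, takes a point from camera to tool coordinates, whose origin is the TCP and whose axes are the flange's). Camera axes: x right, y up, looking along -z (the intrinsics and any distortion apply to the point x, -y, -z); pixel columns grow to the right and rows downward; lengths in m; the calibration is good to about 2 mm. The wrist camera is an equidistant fisheye: a pixel r from the principal point sees the ray r / f radians off the axis. A picture is of the moment at which its call begins: read the wrist's pose just before it. calibration takes no time and is no camera call.
- ctrl.sign_off(): hands the job in, once; it reports no verdict.
Trained networks look in the newest picture that a camera, given by its name, has taken for a name from the list of things; names that differ only in an ending like _2 or _b are one class to them, and where a whole thing is asked for, a point or a joint stands for the part that bears it (a point fixed in the world has none). Each returns a list of dicts, best first, with "confidence" (0 to 1); they miss things now and then, are a little off and sometimes report something else, mostly with a low value. They report only what shows in the picture. A call takes as long as a camera call. They do not tell look-alikes from the thing itself.
- ctrl.spot_in(camera, label): "xyz" ([x, y, z] in m, in the coordinates of the camera as it stood for that picture, good to about 4 mm: the middle of the surface that is visible of it).
- ctrl.silhouettes(camera, label): "pixels" (384x512 bool, what is visible of it).
The state is a dict: "clock": time; "joint_positions": joint angles; "joint_vel": joint speeds; "tau": joint torques, N m; "tcp_pos": TCP position; "tool_rot": TCP orientation; "wrist_force": force on the tool from outside, world axes, zero at the start; "torque": the same for the moment, N m; "opening": finger opening in m.
Only numpy, scipy, OpenCV 4.12 (cv2) and the standard library are available. Lean on these libraries where they do the work, as an engineer would, in place of code of your own. Each camera call takes 0.05 s, during which the arm holds its last target.

## Working session

There is one attempt and no reset: what is moved stays moved. The work goes in short steps, Python scripts to look and compute and a tool call to move; the robot and the scene stay as the last step left them, time stands still between calls to the robot, and variables do not carry over. Pictures are saved under pics/ and viewed, and the job is handed in when it is done.

Besides the shell and the picture viewer there is one more tool, called in YAML: its name, and indented under it one key for each argument. arm_command: Moves the arm, as the interface text tells. Its arguments: {"type":"object","properties":{"series":{"type":"array","items":{"type":"number"}},"grip_force":{"type":"number"}},"required":["series"]}

```bash
ls; mkdir -p pics; python3 - <<'E'
from rig import ctrl
import cv2,numpy as np
s=ctrl.sense()
for k,v in s.items(): print(k,np.round(v,4))
for n in("scene","side","wrist"):
    im,d=ctrl.snapshot(n); cv2.imwrite(f"pics/{n}0.png",im); np.save(f"pics/{n}0.npy",d)
    c=ctrl.calibration(n); print(n,{k:np.round(v,4).tolist() for k,v in c.items()})
print(ctrl.sense()["clock"])
E
```

```text
pics
clock 0.0
joint_positions [-1.2419  0.3218 -0.0701  1.4517  0.0226  1.3708 -0.0569]
joint_vel [-0.0001 -0.0007  0.0017  0.0004 -0.0011  0.0001 -0.0001]
tau [ 3.00000e-04 -4.93573e+01 -3.82000e-01 -3.14335e+01  1.30000e-02
  1.15000e-02  0.00000e+00]
tcp_pos [0.2012 0.6175 0.2442]
tool_rot [-3.1397e+00  1.0000e-04  2.8268e+00]
wrist_force [0.2688 0.0114 0.0431]
torque [-0.0126  0.0124 -0.0015]
opening 0.0854
scene {'fov_y': 53.9405, 'cx': 249.5082, 'cy': 194.3083, 'extrinsics': [[0.7414, 0.671, -0.002, -0.4626], [-0.4582, 0.5084, 0.7292, 0.1625], [0.4903, -0.5397, 0.6843, -1.4734], [0.0, 0.0, 0.0, 1.0]]}
side {'fov_y': 47.7826, 'cx': 262.2444, 'cy': 191.0623, 'extrinsics': [[0.9773, -0.2121, -0.0029, -0.5599], [0.1634, 0.7441, 0.6478, -0.158], [-0.1352, -0.6335, 0.7618, -1.2241], [0.0, 0.0, 0.0, 1.0]]}
wrist {'fov_y': 65.7065, 'cx': 253.0461, 'cy': 193.5075, 'tool_from_camera': [[0.0004, 0.9661, 0.258, 0.0655], [1.0, -0.0005, 0.0001, 0.0005], [0.0002, 0.258, -0.9661, -0.1285], [0.0, 0.0, 0.0, 1.0]]}
0.15
```

View pics/scene0.png

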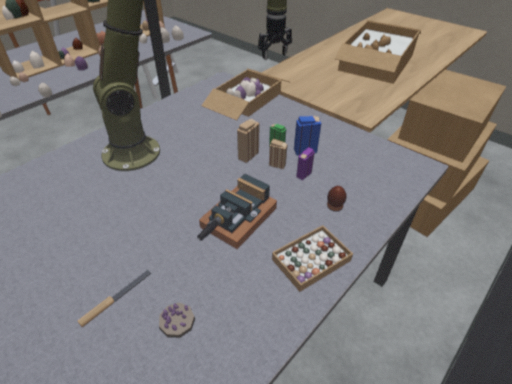

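View pics/side0.png

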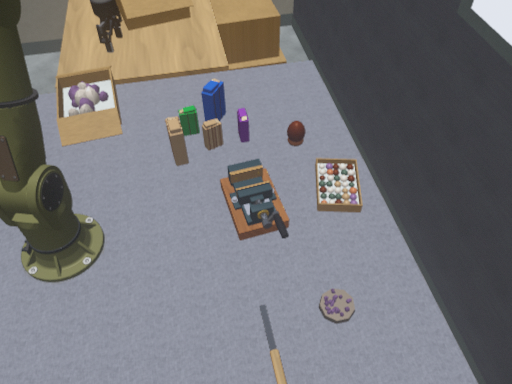

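View pics/wrist0.png

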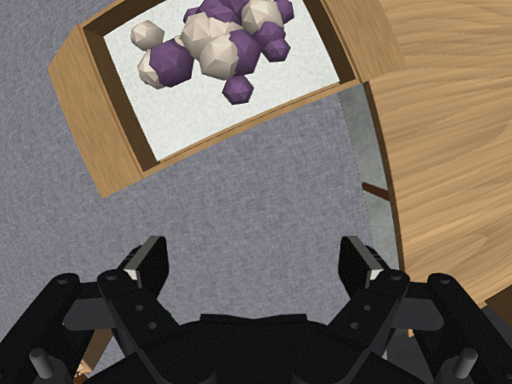

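The scene and side pictures show two tan slabs: a tall one (scene 248,140; side 177,141) and a smaller one (scene 278,153; side 213,134). The smaller one is the target. The vice is at scene (240,208), with its handle at about (212,227).

```bash
cat > h.py <<'E'
from rig import ctrl
import cv2,numpy as np
from scipy.spatial.transform import Rotation as R
def cloud(cam,d,c=None,T=None):
    c=c or ctrl.calibration(cam); h,w=d.shape
    f=h/2/np.tan(np.radians(c["fov_y"])/2)
    v,u=np.mgrid[:h,:w]; X=(u-c["cx"])/f; Y=(v-c["cy"])/f
    if cam=="wrist":
        r=np.hypot(X,Y); t=np.tan(r)/np.maximum(r,1e-9); X=X*t;Y=Y*t
        P=np.stack([X*d,-Y*d,-d],-1)
        M=T@c["tool_from_camera"]
    else:
        P=np.stack([X*d,-Y*d,-d],-1); M=np.linalg.inv(c["extrinsics"])
    return P@M[:3,:3].T+M[:3,3]
def toolT(s):
    T=np.eye(4);T[:3,:3]=R.from_euler("xyz",s["tool_rot"]).as_matrix();T[:3,3]=s["tcp_pos"];return T
def toW(cam,p,T=None):
    c=ctrl.calibration(cam); M=T@c["tool_from_camera"] if cam=="wrist" else np.linalg.inv(c["extrinsics"])
    return M[:3,:3]@np.array(p)+M[:3,3]
E
python3 - <<'E'
from h import *
out={}
for cam in("scene","side"):
    d=np.load(f"pics/{cam}0.npy"); P=cloud(cam,d)
    for l in("vice","jaw","stone_center","knob_grip","crank","egg","geode","file","tray"):
        if l in("geode","file","crank") : continue
        for r in ctrl.silhouettes(cam,l)[:5]:
            m=r["pixels"]&(d>0)
            if m.sum()==0: continue
            q=P[m]; v,u=np.nonzero(m); out[f"{cam}_{l}_{len(out)}"]=q
            print(cam,l,round(r["confidence"],2),m.sum(),"px",int(u.mean()),int(v.mean()),"mean",q.mean(0).round(3),"min",np.percentile(q,2,0).round(3),"max",np.percentile(q,98,0).round(3))
np.savez("pics/cl.npz",**out)
print(ctrl.sense()["clock"])
E
```

```text
scene vice 0.71 3359 px 238 211 mean [0.576 0.005 0.064] min [ 0.492 -0.149  0.006] max [0.634 0.126 0.119]
scene vice 0.44 437 px 276 154 mean [0.478 0.31  0.059] min [0.451 0.296 0.003] max [0.505 0.331 0.106]
scene jaw 0.92 794 px 227 210 mean [ 0.569 -0.034  0.095] min [ 0.508 -0.168  0.057] max [0.604 0.031 0.121]
scene stone_center 0.84 443 px 277 153 mean [0.478 0.312 0.061] min [0.448 0.296 0.003] max [0.505 0.341 0.106]
scene stone_center 0.76 819 px 247 140 mean [0.366 0.274 0.084] min [0.339 0.245 0.   ] max [0.38  0.326 0.153]
scene stone_center 0.64 287 px 276 132 mean [0.403 0.399 0.073] min [ 0.305  0.369 -0.001] max [0.438 0.532 0.107]
scene stone_center 0.61 873 px 306 134 mean [0.508 0.445 0.092] min [0.464 0.413 0.01 ] max [0.54  0.485 0.153]
scene knob_grip 0.5 172 px 207 230 mean [ 0.597 -0.141  0.116] min [ 0.585 -0.172  0.106] max [ 0.605 -0.107  0.122]
scene egg 0.8 388 px 336 198 mean [0.759 0.266 0.051] min [0.73  0.251 0.006] max [0.78  0.29  0.084]
scene egg 0.43 3299 px 238 211 mean [0.577 0.006 0.065] min [ 0.494 -0.148  0.008] max [0.633 0.126 0.119]
sc
[... 621 characters left out ...]
14 0.013] max [0.537 0.482 0.154]
side stone_center 0.83 522 px 212 133 mean [0.471 0.31  0.063] min [0.441 0.295 0.003] max [0.502 0.334 0.108]
side stone_center 0.75 682 px 176 139 mean [0.354 0.268 0.097] min [0.325 0.243 0.   ] max [0.376 0.464 0.154]
side stone_center 0.58 372 px 242 124 mean [0.579 0.336 0.062] min [ 0.564  0.307 -0.001] max [0.614 0.493 0.108]
side knob_grip 0.56 151 px 280 226 mean [ 0.591 -0.143  0.118] min [ 0.582 -0.173  0.11 ] max [ 0.601 -0.112  0.123]
side egg 0.61 370 px 295 133 mean [0.745 0.264 0.051] min [0.722 0.25  0.004] max [0.774 0.29  0.084]
side tray 0.75 2271 px 337 185 mean [0.819 0.038 0.022] min [ 0.743 -0.058  0.005] max [0.893 0.142 0.036]
0.75
```

```bash
cat > fit.py <<'E'
from h import *
from scipy.optimize import least_squares
def boxfit(q,hx,hy,x0):
    # points on the outline sides of a vertical box: sdf -> 0
    def f(p):
        c,s=np.cos(p[2]),np.sin(p[2]); d=q[:,:2]-p[:2]
        a=np.abs(d@np.array([c,s]))-hx; b=np.abs(d@np.array([-s,c]))-hy
        o=np.hypot(np.maximum(a,0),np.maximum(b,0))+np.minimum(np.maximum(a,b),0)
        return o
    best=None
    for y in x0[2]:
        r=least_squares(f,[x0[0],x0[1],y],loss="soft_l1",f_scale=.002,x_scale=[.01,.01,.1])
        if best is None or r.cost<best.cost: best=r
    return best.x,np.sqrt(np.mean(best.fun**2)),len(q)
E
python3 - <<'E'
from fit import *
Q=[]; V=[]
for cam in("scene","side"):
    d=np.load(f"pics/{cam}0.npy"); P=cloud(cam,d)[d>0]
    b=(np.abs(P[:,0]-.473)<.045)&(np.abs(P[:,1]-.315)<.04)
    s=P[b&(P[:,2]>.015)&(P[:,2]<.088)]; Q.append(s)
    print(cam,"slab",boxfit(s,.03,.015,(.473,.32,np.arange(-1.5,1.6,.3))))
    v=P[(np.abs(P[:,0]-.56)<.13)&(np.abs(P[:,1])<.15)]
    w=v[(v[:,2]>.008)&(v[:,2]<.034)]; V.append(w)
    print(cam,"vice block side",boxfit(w,.075,.1075,(.555,.01,np.arange(-.4,.5,.2))))
    t=v[(v[:,2]>.036)&(v[:,2]<.044)]
    print(cam,"top rect",cv2.minAreaRect((t[:,:2]*1000).astype(np.float32)))
    k=P[(np.abs(P[:,0]-.593)<.03)&(np.abs(P[:,1]+.14)<.05)&(P[:,2]>.1)]
    k2=k[:,:2]-k[:,:2].mean(0); u,S,vt=np.linalg.svd(k2); print("knob dir",vt[0], k.mean(0), k[:,2].max())
print(boxfit(np.vstack(Q),.03,.015,(.473,.32,np.arange(-1.5,1.6,.3))),boxfit(np.vstack(V),.075,.1075,(.555,.01,np.arange(-.4,.5,.2))))
E
```

```text
scene slab (array([0.4719243 , 0.32026276, 0.36798568]), np.float64(0.0020304285690228305), 283)
scene vice block side (array([0.55146799, 0.02821422, 0.10366515]), np.float64(0.000923631235117023), 384)
scene top rect ((553.050048828125, 25.484024047851562), (152.3349609375, 214.18484497070312), 6.540234088897705)
knob dir [ 0.09581923 -0.99539875] [ 0.59667609 -0.13522763  0.11634777] 0.12346849895396506
side slab (array([0.47215888, 0.31980859, 0.3489531 ]), np.float64(0.0019436640543367388), 319)
side vice block side (array([0.55130604, 0.02802159, 0.10282227]), np.float64(0.001898649364311582), 278)
side top rect ((551.0707397460938, 27.201034545898438), (150.43496704101562, 217.1240234375), 5.871234893798828)
knob dir [ 0.15006981 -0.9886754 ] [ 0.58980721 -0.13451308  0.11646206] 0.12458776855961451
(array([0.47205999, 0.32003665, 0.35843764]), np.float64(0.002001448771260432), 602) (array([0.55142497, 0.02812106, 0.10353862]), np.float64(0.001418906034257861), 662)
```

```bash
python3 - <<'E'
import cv2
a=cv2.imread("pics/scene0.png")[100:270,170:360]; b=cv2.imread("pics/side0.png")[60:260,150:330]
cv2.imwrite("pics/z1.png",cv2.resize(a,None,fx=4,fy=3.5,interpolation=2)); cv2.imwrite("pics/z2.png",cv2.resize(b,None,fx=3,fy=3,interpolation=2))
E
```

```text
(no output)
```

View pics/z1.png

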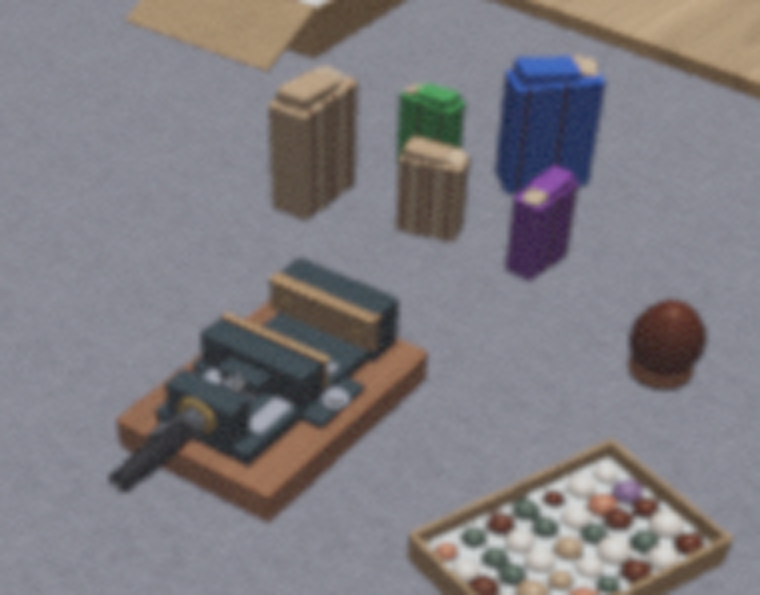

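View pics/z2.png

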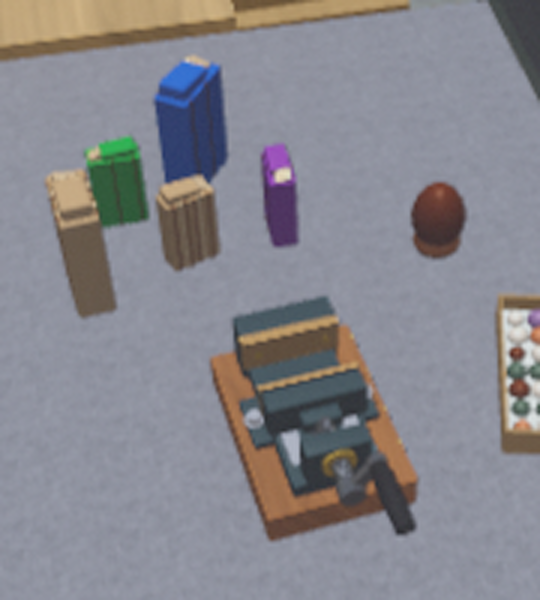

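```bash
python3 - <<'E'
from fit import *
yaw=.1035; c=np.array([.5514,.0281]); Rm=np.array([[np.cos(yaw),np.sin(yaw)],[-np.sin(yaw),np.cos(yaw)]])
for cam in("scene","side"):
    d=np.load(f"pics/{cam}0.npy"); P=cloud(cam,d)[d>0]
    l=(P[:,:2]-c)@Rm.T*1000; z=P[:,2]*1000
    m=(abs(l[:,0])<60)&(abs(l[:,1])<120)&(z>93)&(z<104)
    h,e=np.histogram(l[m][:,1],np.arange(-120,125,5)); print(cam,[(int(a),int(n)) for a,n in zip(e,h) if n])
    for lo,hi in((-40,30),(30,120)):
        q=l[m&(l[:,1]>lo)&(l[:,1]<hi)]; print(lo,np.percentile(q,[1,5,95,99],0).round(1).tolist(), cv2.minAreaRect(q.astype(np.float32)))
    m=(abs(l[:,0])<75)&(l[:,1]<-90)&(l[:,1]>-220)&(z>85)
    q=np.c_[l,z][m]; 
    for lo in range(-220,-90,15):
        s=q[(q[:,1]>=lo)&(q[:,1]<lo+15)]
        if len(s): print(lo,len(s),s[:,0].min().round(1),s[:,0].max().round(1),s[:,2].max().round(1))
    # bed
    m=(abs(l[:,0])<45)&(l[:,1]>-30)&(l[:,1]<60)&(z>52)&(z<64); print("bed",m.sum(),np.median(z[m]) if m.any() else 0, np.percentile(l[m][:,1],[2,98]) if m.any() else 0)
E
```

```text
scene [(-100, 7), (-95, 37), (-90, 26), (-85, 27), (-80, 28), (-75, 21), (-70, 2), (-35, 34), (-30, 44), (-25, 42), (-20, 41), (-15, 38), (-10, 29), (-5, 44), (0, 25), (50, 1), (55, 46), (60, 36), (65, 33), (70, 33), (75, 34), (80, 34), (85, 38), (90, 27), (95, 15)]
-40 [[-47.5, -32.4], [-42.5, -31.4], [47.8, 1.1], [50.3, 2.7]] ((0.8264732360839844, -13.749504089355469), (99.76409912109375, 37.35734176635742), 0.5709947943687439)
30 [[-48.0, 55.7], [-43.8, 57.0], [48.6, 95.0], [51.3, 97.0]] ((1.3190536499023438, 77.0272445678711), (43.24513626098633, 101.53961181640625), 88.57084655761719)
-220 2 24.0 29.3 113.7
-205 44 15.2 34.2 122.8
-190 39 18.7 35.6 122.0
-175 38 18.8 34.1 123.5
-160 36 17.2 35.6 122.3
-145 34 -6.3 34.0 122.7
-130 25 -7.6 34.0 121.2
-115 3 -3.4 4.2 88.8
-100 84 -30.1 32.6 100.8
bed 184 57.878432102758225 [-29.43105719  59.75645573]
side [(-100, 10), (-95, 43), (-90, 35), (-85, 35), (-80, 31), (-75, 24), (-70, 1), (-40, 1), (-35, 50), (-30, 55), (-25, 47), (-20, 47), (-15, 45), (-10, 36), (-5, 55), (0, 23), (50, 5), (55, 51), (60, 46), (65, 40), (70, 47), (75, 46), (80, 34), (85, 44), (90, 33), (95, 18)]
-40 [[-49.7, -33.6], [-46.4, -32.0], [44.4, 0.3], [48.6, 2.0]] ((-0.3991661071777344, -15.907794952392578), (100.64248657226562, 39.639381408691406), 0.6754425168037415)
30 [[-49.3, 54.9], [-45.7, 56.9], [43.6, 94.7], [48.1, 97.0]] ((-0.50244140625, 76.32588195800781), (44.46950149536133, 99.21983337402344), 89.05525207519531)
-220 7 19.7 27.9 117.9
-205 45 14.5 33.2 122.3
-190 43 13.4 32.1 122.8
-175 39 13.5 33.0 122.7
-160 37 14.0 32.6 123.9
-145 69 -12.4 33.2 124.6
-130 47 -11.6 31.3 124.0
-115 16 -7.8 6.4 90.9
-100 103 -31.6 29.9 101.3
bed 188 58.17600248116006 [-28.61340648  59.67143639]
```

```bash
cat > plan.py <<'E'
from h import *
import sys
# plan.py x y z yaw opening nrows [print k]
def plan(x,y,z,yaw,o,n,show=None):
    s=ctrl.sense(); Rm=R.from_euler("xyz",s["tool_rot"]); p=np.array(s["tcp_pos"])
    Rt=R.from_euler("xyz",[np.pi,0,yaw]); rv=(Rm.inv()*Rt).as_rotvec()
    dp=np.array([x,y,z])-p
    print("pos",p.round(4),"rpy",np.round(s["tool_rot"],4),"F",np.round(s["wrist_force"],1),"open",round(s["opening"],4),"t",round(s["clock"],2))
    print("dp",dp.round(4),"rv",rv.round(4),"need rows",max(np.linalg.norm(dp)/.0417,np.linalg.norm(rv)/.125))
    rows=[]
    for i in range(n):
        Ri=Rm*R.from_rotvec(rv*i/n); rows.append(list((Ri.inv().apply(dp/n)).round(4))+list((rv/n).round(4))+[o])
    for r in rows[:show]: print(",".join(f"{v:g}" for v in r),end=",\n")
if __name__=="__main__":
    a=[float(v) for v in sys.argv[1:]]; plan(*a[:5],int(a[5]))
E
python3 plan.py .472 .32 .23 3.5 1 12
```

```text
pos [0.2013 0.6181 0.2454] rpy [3.1414 0.     2.8268] F [-0.2 -1.   0.6] open 0.0855 t 0.75
dp [ 0.2707 -0.2981 -0.0154] rv [ 2.000e-04  1.000e-04 -6.732e-01] need rows 9.663122582769896
-0.0291,-0.0166,0.0013,0,0,-0.0561,1,
-0.0282,-0.0182,0.0013,0,0,-0.0561,1,
-0.0271,-0.0198,0.0013,0,0,-0.0561,1,
-0.0259,-0.0213,0.0013,0,0,-0.0561,1,
-0.0247,-0.0227,0.0013,0,0,-0.0561,1,
-0.0234,-0.0241,0.0013,0,0,-0.0561,1,
-0.022,-0.0253,0.0013,0,0,-0.0561,1,
-0.0206,-0.0265,0.0013,0,0,-0.0561,1,
-0.019,-0.0276,0.0013,0,0,-0.0561,1,
-0.0175,-0.0287,0.0013,0,0,-0.0561,1,
-0.0158,-0.0296,0.0013,0,0,-0.0561,1,
-0.0141,-0.0304,0.0013,0,0,-0.0561,1,
```

arm_command:
  series: [-0.029,-0.017,0.001,0,0,-0.056,1,-0.028,-0.018,0.001,0,0,-0.056,1,-0.027,-0.02,0.001,0,0,-0.056,1,-0.026,-0.021,0.001,0,0,-0.056,1,-0.025,-0.023,0.001,0,0,-0.056,1,-0.023,-0.024,0.001,0,0,-0.056,1,-0.022,-0.025,0.001,0,0,-0.056,1,-0.021,-0.0265,0.001,0,0,-0.056,1]

```text
clock: 1.42
tcp_pos: [0.3808, 0.4224, 0.2356]
tool_rot: [3.135, -0.003, -2.967]
wrist_force: [-0.1, 0.4, 0.2]
opening: 0.0853
```

```bash
python3 plan.py .472 .32 .23 3.5 1 6
```

```text
pos [0.3808 0.4224 0.2356] rpy [ 3.1349 -0.0034 -2.9672] F [-0.1  0.4  0.2] open 0.0853 t 1.42
dp [ 0.0912 -0.1024 -0.0056] rv [ 0.007  -0.0028 -0.184 ] need rows 3.291810880003982
-0.012,-0.0195,0.0008,0.0012,-0.0005,-0.0307,1,
-0.0114,-0.0198,0.0008,0.0012,-0.0005,-0.0307,1,
-0.0108,-0.0201,0.0008,0.0012,-0.0005,-0.0307,1,
-0.0102,-0.0205,0.0009,0.0012,-0.0005,-0.0307,1,
-0.0095,-0.0208,0.0009,0.0012,-0.0005,-0.0307,1,
-0.0089,-0.0211,0.0009,0.0012,-0.0005,-0.0307,1,
```

Tracking is good.

arm_command:
  series: [-0.012,-0.0195,0.001,0.001,-0.0005,-0.031,1,-0.0115,-0.02,0.001,0.001,-0.0005,-0.031,1,-0.011,-0.02,0.001,0.001,-0.0005,-0.031,1,-0.01,-0.0205,0.001,0.001,-0.0005,-0.031,1,-0.0095,-0.021,0.001,0.001,-0.0005,-0.031,1,-0.009,-0.021,0.001,0.001,-0.0005,-0.031,1,0,0,0,0,0,0,1]

```text
clock: 2.0
tcp_pos: [0.4838, 0.305, 0.2304]
tool_rot: [-3.139, 0.005, -2.783]
wrist_force: [0.5, 0.2, 0.1]
opening: 0.0853
```

```bash
python3 - <<'E'
from fit import *
s=ctrl.sense(); T=toolT(s)
im,d=ctrl.snapshot("wrist"); cv2.imwrite("pics/w1.png",im)
P=cloud("wrist",d,T=T)[d>0]
b=(np.abs(P[:,0]-.473)<.05)&(np.abs(P[:,1]-.32)<.05)&(P[:,2]>.01)&(P[:,2]<.2)
q=P[b]; print(len(q),np.percentile(q,[1,50,99],0).round(3))
s_=q[(q[:,2]>.015)&(q[:,2]<.09)]; print(len(s_)); 
if len(s_)>30: print(boxfit(s_,.03,.015,(.473,.32,np.arange(-1.5,1.6,.3))))
t=q[q[:,2]>.1]; print(cv2.minAreaRect((t[:,:2]*1000).astype(np.float32)))
E
python3 plan.py .472 .32 .062 3.5 1 6
```

```text
2284 [[0.44  0.299 0.021]
 [0.466 0.319 0.103]
 [0.5   0.341 0.108]]
236
(array([0.47144321, 0.32194179, 0.34452474]), np.float64(0.00031021949445073755), 236)
((471.2556457519531, 321.6327209472656), (52.68238067626953, 23.70075225830078), 21.044103622436523)
pos [0.4822 0.3071 0.2305] rpy [-3.1406  0.0045 -2.7827] F [ 0.1  0.3 -0.3] open 0.0854 t 2.05
dp [-0.0102  0.0129 -0.1685] rv [-0.001   0.0045  0.0004] need rows 4.060349611430538
0.001,0.0026,0.0281,-0.0002,0.0007,0.0001,1,
0.0009,0.0026,0.0281,-0.0002,0.0007,0.0001,1,
0.0009,0.0026,0.0281,-0.0002,0.0007,0.0001,1,
0.0009,0.0026,0.0281,-0.0002,0.0007,0.0001,1,
0.0009,0.0026,0.0281,-0.0002,0.0007,0.0001,1,
0.0009,0.0026,0.0281,-0.0002,0.0007,0.0001,1,
```

View pics/w1.png

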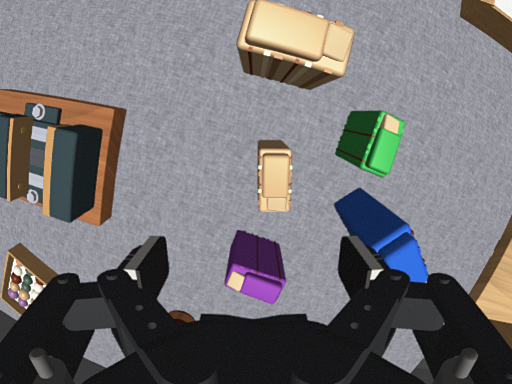

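```bash
python3 plan.py .4715 .3215 .062 3.494 1 6
```

```text
pos [0.4822 0.3071 0.2305] rpy [-3.1406  0.0045 -2.7827] F [ 0.1  0.3 -0.3] open 0.0854 t 2.05
dp [-0.0107  0.0144 -0.1685] rv [-0.001   0.0045  0.0064] need rows 4.0639862530448
0.001,0.0029,0.0281,-0.0002,0.0007,0.0011,1,
0.0009,0.0029,0.0281,-0.0002,0.0007,0.0011,1,
0.0009,0.0029,0.0281,-0.0002,0.0007,0.0011,1,
0.0009,0.0029,0.0281,-0.0002,0.0007,0.0011,1,
0.0009,0.0029,0.0281,-0.0002,0.0007,0.0011,1,
0.0009,0.0029,0.0281,-0.0002,0.0007,0.0011,1,
```

arm_command:
  series: [0.003,0.009,0.015,0,0.002,0.003,1,0.003,0.008,0.015,0,0.002,0.003,1,0,0,0.025,0,0,0,1,0,0,0.025,0,0,0,1,0,0,0.022,0,0,0,1,0,0,0,0,0,0,1]

```text
clock: 2.55
tcp_pos: [0.4681, 0.3288, 0.1284]
tool_rot: [3.135, 0.006, -2.787]
wrist_force: [-1.5, 0.0, -0.4]
opening: 0.0855
```

```bash
python3 plan.py .4715 .3215 .062 3.494 1 4
```

```text
pos [0.4681 0.3288 0.1284] rpy [ 3.1353  0.0065 -2.7865] F [-1.5  0.  -0.4] open 0.0855 t 2.55
dp [ 0.0034 -0.0073 -0.0664] rv [0.0063 0.0064 0.0027] need rows 1.6038520950912813
-0.0001,-0.0021,0.0166,0.0016,0.0016,0.0007,1,
-0.0001,-0.0021,0.0166,0.0016,0.0016,0.0007,1,
-0.0001,-0.0021,0.0166,0.0016,0.0016,0.0007,1,
-0.0001,-0.002,0.0166,0.0016,0.0016,0.0007,1,
```

arm_command:
  series: [0,-0.004,0.012,0.003,0.003,0.001,1,0,-0.003,0.018,0.003,0.003,0.001,1,0,0,0.018,0,0,0.001,1,0,0,0.016,0,0,0,1,0,0,0,0,0,0,1]

```text
clock: 2.97
tcp_pos: [0.4709, 0.3273, 0.0657]
tool_rot: [3.138, 0.006, -2.785]
wrist_force: [-1.2, -0.6, -0.7]
opening: 0.0856
```

```bash
python3 plan.py .4715 .3215 .062 3.494 1 2
```

```text
pos [0.4709 0.3273 0.0657] rpy [ 3.138   0.0057 -2.7855] F [-1.2 -0.6 -0.7] open 0.0856 t 2.97
dp [ 0.0006 -0.0058 -0.0037] rv [0.0036 0.0057 0.0037] need rows 0.16495005533220175
0.0007,-0.0028,0.0018,0.0018,0.0028,0.0019,1,
0.0007,-0.0028,0.0018,0.0018,0.0028,0.0019,1,
```

arm_command:
  series: [0.001,-0.004,0.0025,0.002,0.003,0.002,1,0.0005,-0.003,0.002,0.002,0.003,0.002,1,0,0,0,0,0,0,0.5,0,0,0,0,0,0,0.3,0,0,0,0,0,0,0,0,0,0,0,0,0,0,0,0,0,0,0,0,0]
  grip_force: 50

```text
clock: 3.55
tcp_pos: [0.4752, 0.3223, 0.0672]
tool_rot: [3.139, 0.008, -2.79]
wrist_force: [-0.4, -0.1, -3.6]
opening: 0.0295
```

arm_command:
  series: [0,0,0,0,0,0,0,0,0,0,0,0,0,0,0,0,0,0,0,0,0]

```text
clock: 3.8
tcp_pos: [0.475, 0.3222, 0.067]
tool_rot: [3.139, 0.008, -2.79]
wrist_force: [0.4, 0.1, -0.2]
opening: 0.0297
```

```bash
python3 plan.py .4715 .3215 .20 3.494 0 4
```

```text
pos [0.475  0.3222 0.067 ] rpy [ 3.1394  0.0076 -2.7897] F [ 0.4  0.1 -0.2] open 0.0297 t 3.8
dp [-0.0035 -0.0007  0.133 ] rv [ 0.0022  0.0076 -0.0005] need rows 3.1899898562271534
0.0006,0.0002,-0.0332,0.0006,0.0019,-0.0001,0,
0.0007,0.0002,-0.0332,0.0006,0.0019,-0.0001,0,
0.0007,0.0002,-0.0332,0.0006,0.0019,-0.0001,0,
0.0008,0.0001,-0.0332,0.0006,0.0019,-0.0001,0,
```

arm_command:
  series: [0,0,-0.015,0,0,0,0,0,0,-0.025,0,0,0,0,0,0,-0.03,0,0,0,0,0,0,-0.03,0,0,0,0,0,0,-0.025,0,0,0,0,0,0,-0.015,0,0,0,0]
  grip_force: 60

```text
clock: 4.3
tcp_pos: [0.4672, 0.3169, 0.2007]
tool_rot: [-3.136, -0.017, -2.789]
wrist_force: [0.7, 0.3, -4.6]
opening: 0.0294
```

```bash
python3 plan.py .5477 .0639 .205 3.245 0 12
```

```text
pos [0.4672 0.3169 0.2007] rpy [-3.1359 -0.0169 -2.7894] F [ 0.7  0.3 -4.6] open 0.0294 t 4.3
dp [ 0.0805 -0.253   0.0043] rv [-0.0078 -0.0161  0.2488] need rows 6.3684228350822005
0.001,-0.0221,-0.0002,-0.0007,-0.0013,0.0207,0,
0.0005,-0.0221,-0.0002,-0.0007,-0.0013,0.0207,0,
0.0001,-0.0221,-0.0002,-0.0007,-0.0013,0.0207,0,
-0.0004,-0.0221,-0.0003,-0.0007,-0.0013,0.0207,0,
-0.0008,-0.0221,-0.0003,-0.0007,-0.0013,0.0207,0,
-0.0013,-0.0221,-0.0003,-0.0007,-0.0013,0.0207,0,
-0.0018,-0.0221,-0.0003,-0.0007,-0.0013,0.0207,0,
-0.0022,-0.022,-0.0003,-0.0007,-0.0013,0.0207,0,
-0.0027,-0.022,-0.0003,-0.0007,-0.0013,0.0207,0,
-0.0031,-0.0219,-0.0003,-0.0007,-0.0013,0.0207,0,
-0.0036,-0.0218,-0.0003,-0.0007,-0.0013,0.0207,0,
-0.004,-0.0218,-0.0004,-0.0007,-0.0013,0.0207,0,
```

Slab is held (−4.6 N matches its weight).

arm_command:
  series: [0.001,-0.015,-0.001,0,-0.002,0.02,0,0.0005,-0.022,-0.001,-0.001,-0.002,0.021,0,0,-0.025,-0.001,-0.001,-0.002,0.021,0,-0.0005,-0.025,0,-0.001,-0.001,0.021,0,-0.001,-0.025,0,-0.001,-0.001,0.021,0,-0.0015,-0.025,0,-0.001,-0.001,0.021,0,-0.002,-0.025,0,-0.001,-0.001,0.021,0,-0.002,-0.022,0,-0.001,-0.001,0.021,0]

```text
clock: 4.97
tcp_pos: [0.5203, 0.1234, 0.1978]
tool_rot: [-3.139, -0.015, -2.969]
wrist_force: [0.8, -0.6, -4.6]
opening: 0.0294
```

```bash
python3 plan.py .5477 .0639 .205 3.245 0 6
```

```text
pos [0.5203 0.1234 0.1978] rpy [-3.1392 -0.0153 -2.9693] F [ 0.8 -0.6 -4.6] open 0.0294 t 4.97
dp [ 0.0274 -0.0595  0.0072] rv [-0.0029 -0.0152  0.0689] need rows 1.580587102604314
-0.0028,-0.0106,-0.0012,-0.0005,-0.0025,0.0115,0,
-0.0029,-0.0105,-0.0012,-0.0005,-0.0025,0.0115,0,
-0.003,-0.0105,-0.0012,-0.0005,-0.0025,0.0115,0,
-0.0031,-0.0105,-0.0012,-0.0005,-0.0025,0.0115,0,
-0.0033,-0.0104,-0.0012,-0.0005,-0.0025,0.0115,0,
-0.0034,-0.0104,-0.0012,-0.0005,-0.0025,0.0115,0,
```

arm_command:
  series: [-0.003,-0.012,-0.001,0,-0.003,0.0115,0,-0.003,-0.012,-0.001,0,-0.003,0.0115,0,-0.003,-0.0105,-0.001,0,-0.003,0.0115,0,-0.003,-0.0105,0,0,-0.003,0.0115,0,-0.003,-0.01,0,0,-0.003,0.0115,0,-0.003,-0.007,0,0,0,0.0115,0,0,0,0,0,0,0,0,0,0,0,0,0,0,0]

```text
clock: 5.63
tcp_pos: [0.5468, 0.0461, 0.1961]
tool_rot: [-3.134, -0.007, -3.062]
wrist_force: [0.5, 1.6, -4.5]
opening: 0.0296
```

```bash
cat > chk.py <<'E'
from fit import *
import sys
tag=sys.argv[1]; zoff=float(sys.argv[2])  # slab foot height
s=ctrl.sense(); p=np.array(s["tcp_pos"]); print("tcp",p.round(4),np.round(s["tool_rot"],4),s["clock"])
yaw=.1035; c=np.array([.5514,.0281]); Rm=np.array([[np.cos(yaw),np.sin(yaw)],[-np.sin(yaw),np.cos(yaw)]])
Q=[];V=[]
for cam in("scene","side"):
    im,d=ctrl.snapshot(cam); cv2.imwrite(f"pics/{cam}_{tag}.png",im); P=cloud(cam,d)[d>0]
    hi=min(zoff+.045,p[2]-.025)
    b=(np.abs(P[:,:2]-p[:2]).max(1)<.06)&(P[:,2]>max(zoff+.005,.104))&(P[:,2]<hi)
    q=P[b]
    if len(q)>20: x=boxfit(q,.03,.015,(p[0],p[1],[.1])); print(cam,"slab",x[0].round(4),round(x[1],4),len(q),"in block frame",(Rm@(x[0][:2]-c)*1000).round(1),"yaw rel",round(x[0][2]-yaw,4)); Q.append(q)
    w=P[(np.abs(P[:,0]-.56)<.13)&(np.abs(P[:,1])<.15)&(P[:,2]>.008)&(P[:,2]<.034)]; V.append(w)
    l=(P[:,:2]-c)@Rm.T*1000; z=P[:,2]*1000
    for zl,zh,lo,h2 in((93,104,-40,30),(93,104,45,120)):
        m=(abs(l[:,0])<52)&(z>zl)&(z<zh)&(l[:,1]>lo)&(l[:,1]<h2)
        if m.sum()>20: print(cam,lo,m.sum(),"y pct",np.percentile(l[m][:,1],[1,3,97,99]).round(1),"x",np.percentile(l[m][:,0],[1,99]).round(1))
x=boxfit(np.vstack(V),.075,.1075,(.5514,.0281,[.1])); print("block",x[0].round(4),x[1])
if Q: x=boxfit(np.vstack(Q),.03,.015,(p[0],p[1],[.1])); print("slab both",x[0].round(4),(Rm@(x[0][:2]-c)*1000).round(1))
E
python3 chk.py a 0.135
```

```text
tcp [0.5468 0.0461 0.1961] [-3.1338 -0.0074 -3.062 ] 5.6333
scene slab [0.5432 0.0447 0.0812] 0.0011 167 in block frame [-6.4 17.3] yaw rel -0.0223
scene -40 292 y pct [-32.5 -31.5   2.7   3.5] x [-46.4  50.9]
scene 45 185 y pct [57.7 58.6 96.6 98.9] x [-16.7  50.8]
side slab [0.5429 0.0447 0.0851] 0.0015 176 in block frame [-6.7 17.4] yaw rel -0.0184
side -40 363 y pct [-33.3 -32.4   2.    2.9] x [-49.6  47.8]
side 45 106 y pct [55.  56.5 96.3 97.1] x [-50.   48.3]
block [0.5514 0.028  0.1032] 0.0015196322830737176
slab both [0.5431 0.0447 0.083 ] [-6.5 17.4]
```

```bash
python3 plan.py .5514 .0653 .196 3.242 0 3
```

```text
pos [0.5466 0.0465 0.1962] rpy [-3.1337 -0.0073 -3.061 ] F [-0.7  0.3 -3.7] open 0.0296 t 5.73
dp [ 0.0048  0.0188 -0.0002] rv [-0.0078 -0.0074 -0.0198] need rows 0.4651803466424585
-0.0021,0.0061,-0,-0.0026,-0.0025,-0.0066,0,
-0.0021,0.0061,0,-0.0026,-0.0025,-0.0066,0,
-0.0022,0.0061,0,-0.0026,-0.0025,-0.0066,0,
```

View pics/side_a.png

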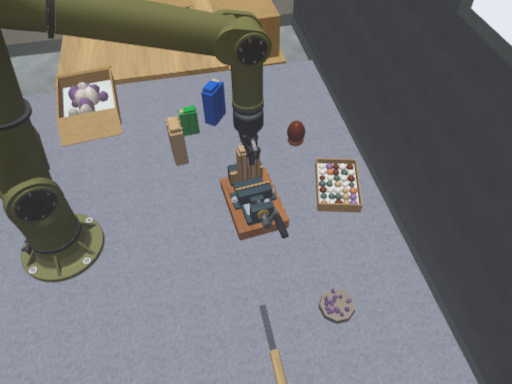

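The slab hangs upright between the fingers above the vice (side picture, about 247,165), and the other things have not moved.

arm_command:
  series: [-0.002,0.006,0,-0.003,-0.003,-0.007,0,-0.002,0.006,0,-0.003,-0.003,-0.007,0,-0.002,0.006,0,-0.003,-0.003,-0.007,0,0,0,0,0,0,0,0,0,0,0,0,0,0,0]

```text
clock: 6.15
tcp_pos: [0.5508, 0.0717, 0.196]
tool_rot: [3.137, 0.002, -3.03]
wrist_force: [-0.2, 0.6, -4.8]
opening: 0.0292
```

```bash
python3 plan.py .5514 .0653 .13 3.242 0 3
```

```text
pos [0.5508 0.0717 0.196 ] rpy [ 3.1374e+00  2.4000e-03 -3.0304e+00] F [-0.2  0.6 -4.8] open 0.0292 t 6.15
dp [ 0.0006 -0.0064 -0.066 ] rv [0.0042 0.0024 0.0108] need rows 1.5913011638425045
0.0001,-0.0022,0.022,0.0014,0.0008,0.0036,0,
0.0001,-0.0022,0.022,0.0014,0.0008,0.0036,0,
0,-0.0022,0.022,0.0014,0.0008,0.0036,0,
```

arm_command:
  series: [0,-0.002,0,0.001,0,0.003,0,0,-0.002,0,0.001,0,0.003,0,0,0,0,0,0,0,0,0,0,0,0,0,0,0]

```text
clock: 6.48
tcp_pos: [0.5511, 0.0678, 0.196]
tool_rot: [3.14, 0.002, -3.036]
wrist_force: [-0.7, 0.4, -4.3]
opening: 0.0295
```

```bash
python3 chk.py b 0.13; python3 plan.py .5514 .0653 .13 3.242 0 3
```

```text
tcp [0.5511 0.0678 0.196 ] [ 3.1399e+00  2.1000e-03 -3.0359e+00] 6.4833
scene slab [0.5474 0.0669 0.1045] 0.0011 184 in block frame [ 0.  39.1] yaw rel 0.001
scene -40 293 y pct [-32.6 -32.    2.4   3.7] x [-48.2  49.7]
scene 45 138 y pct [56.3 56.9 97.7 98.4] x [ 2.8 50.6]
side slab [0.5476 0.0663 0.0986] 0.0015 203 in block frame [ 0.2 38.4] yaw rel -0.0049
side -40 363 y pct [-33.5 -32.4   1.6   2.7] x [-49.5  48.7]
side 45 127 y pct [55.  55.6 95.3 98. ] x [-50.3  49.5]
block [0.5514 0.0281 0.1039] 0.0014796211328921486
slab both [0.5475 0.0666 0.1036] [ 0.1 38.7]
pos [0.5511 0.0678 0.196 ] rpy [ 3.1399e+00  2.1000e-03 -3.0360e+00] F [-0.5  0.4 -4.8] open 0.0295 t 6.58
dp [ 0.0003 -0.0025 -0.066 ] rv [0.0017 0.0021 0.0052] need rows 1.5835501574180937
0,-0.0009,0.022,0.0006,0.0007,0.0017,0,
0,-0.0009,0.022,0.0006,0.0007,0.0017,0,
-0,-0.0008,0.022,0.0006,0.0007,0.0017,0,
```

arm_command:
  series: [0,-0.002,0.005,0,0,0,0,0,-0.002,0.012,0,0,0,0,0,0,0.012,0,0,0,0,0,0,0.01,0,0,0,0,0,0,0.006,0,0,0,0,0,0,0,0,0,0,0,0,0,0,0,0,0,0]

```text
clock: 7.17
tcp_pos: [0.5503, 0.0625, 0.1442]
tool_rot: [3.141, -0.001, -3.037]
wrist_force: [-0.2, 0.3, -4.7]
opening: 0.0291
```

```bash
python3 chk.py c 0.09;  python3 plan.py .5514 .0630 .125 3.242 0 3
```

```text
tcp [0.5503 0.0625 0.1442] [ 3.1405e+00 -1.2000e-03 -3.0372e+00] 7.1667
scene slab [0.5467 0.0618 0.1064] 0.005 75 in block frame [-1.2 34. ] yaw rel 0.0029
scene -40 333 y pct [-32.7 -31.2  20.2  21.3] x [-47.3  49.5]
scene 45 135 y pct [56.4 57.6 95.8 98.3] x [-1.8 51.2]
side slab [0.5471 0.061  0.1353] 0.0051 72 in block frame [-0.9 33.2] yaw rel 0.0318
side -40 409 y pct [-33.7 -32.4  19.7  20.9] x [-49.6  48.4]
side 45 112 y pct [54.9 56.4 95.  96.5] x [-50.1  48.2]
block [0.5514 0.028  0.1038] 0.001619547466315671
slab both [0.5467 0.0614 0.1188] [-1.2 33.6]
pos [0.5506 0.0626 0.1448] rpy [ 3.1404e+00 -4.0000e-04 -3.0371e+00] F [-0.5 -0.2 -3.5] open 0.029 t 7.27
dp [ 0.0008  0.0004 -0.0198] rv [ 0.0012 -0.0004  0.004 ] need rows 0.4748908676154894
-0.0003,0.0001,0.0066,0.0004,-0.0001,0.0013,0,
-0.0003,0.0001,0.0066,0.0004,-0.0001,0.0013,0,
-0.0003,0.0001,0.0066,0.0004,-0.0001,0.0013,0,
```

arm_command:
  series: [-0.0005,0,0.004,0,0,0.001,0,-0.0005,0,0.005,0,0,0.001,0,0,0,0.003,0,0,0,0,0,0,0,0,0,0,0,0,0,0,0,0,0,0]

```text
clock: 7.68
tcp_pos: [0.5533, 0.0633, 0.1334]
tool_rot: [3.14, 0.004, -3.039]
wrist_force: [0.1, 0.3, -4.7]
opening: 0.0291
```

arm_command:
  series: [0,0,0.0015,0,0,0,0,0,0,0,0,0,0,0]

```text
clock: 7.85
tcp_pos: [0.5534, 0.0634, 0.132]
tool_rot: [3.14, 0.004, -3.039]
wrist_force: [0.9, -0.2, -3.9]
opening: 0.029
```

arm_command:
  series: [0.0015,0,0.003,0,0,0,0,0,0,0.001,0,0,0,0,0,0,0,0,0,0,0,0,0,0,0,0,0,0]

```text
clock: 8.18
tcp_pos: [0.5518, 0.0632, 0.1278]
tool_rot: [3.14, 0.004, -3.039]
wrist_force: [-0.4, 0.3, -3.8]
opening: 0.0292
```

arm_command:
  series: [0,0,0.001,0,0,0,0,0,0,0,0,0,0,0]

```text
clock: 8.35
tcp_pos: [0.5519, 0.0632, 0.1268]
tool_rot: [3.139, 0.005, -3.039]
wrist_force: [-0.2, 0.0, -4.2]
opening: 0.029
```

arm_command:
  series: [0,0,0.001,0,0,0,0,0,0,0,0,0,0,0]

```text
clock: 8.52
tcp_pos: [0.552, 0.0633, 0.1258]
tool_rot: [3.139, 0.005, -3.039]
wrist_force: [-0.3, 0.4, -4.9]
opening: 0.0295
```

arm_command:
  series: [0,0,0.001,0,0,0,0,0,0,0,0,0,0,0]

```text
clock: 8.68
tcp_pos: [0.5523, 0.0633, 0.1252]
tool_rot: [3.139, 0.005, -3.039]
wrist_force: [0.5, 0.9, -5.5]
opening: 0.0297
```

arm_command:
  series: [0,0,0.001,0,0,0,0,0,0,0,0,0,0,0]

```text
clock: 8.85
tcp_pos: [0.5526, 0.0633, 0.1253]
tool_rot: [3.139, 0.006, -3.039]
wrist_force: [0.9, -0.4, -4.9]
opening: 0.0293
```

arm_command:
  series: [0,0,0.001,0,0,0,0,0,0,0,0,0,0,0]

```text
clock: 9.02
tcp_pos: [0.553, 0.0633, 0.1251]
tool_rot: [3.139, 0.007, -3.039]
wrist_force: [0.8, -0.1, -4.0]
opening: 0.0295
```

arm_command:
  series: [0.001,0,0.003,0,-0.002,0,0,0,0,0,0,0,0,0]

```text
clock: 9.18
tcp_pos: [0.5535, 0.0634, 0.1258]
tool_rot: [3.138, 0.012, -3.039]
wrist_force: [-0.4, -0.2, -5.2]
opening: 0.0295
```

```bash
python3 chk.py d 0.08; python3 - <<'E'
import cv2
a=cv2.imread("pics/scene_d.png")[130:260,180:310]; b=cv2.imread("pics/side_d.png")[110:250,190:320]
cv2.imwrite("pics/z3.png",cv2.hconcat([cv2.resize(a,(400,400),interpolation=2),cv2.resize(b,(400,400),interpolation=2)]))
E
```

```text
tcp [0.5535 0.0634 0.1258] [ 3.1379  0.0124 -3.0389] 9.1833
scene -40 337 y pct [-32.6 -31.7  20.2  21.2] x [-46.4  50.9]
scene 45 124 y pct [58.  58.3 97.  97.8] x [ 2.  51.1]
side -40 415 y pct [-33.6 -32.4  20.4  21.4] x [-49.4  48.1]
side 45 115 y pct [54.3 55.6 95.8 96.2] x [-50.1  47.7]
block [0.5514 0.0281 0.1032] 0.00130410638598219
```

View pics/z3.png

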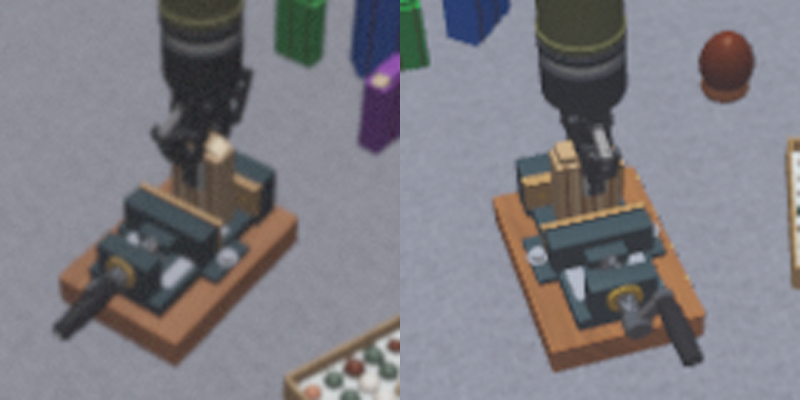

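arm_command:
  series: [0.001,0,0,0,0.005,0,0,0,0,0,0,0.004,0,0,0,0,0,0,0,0,0]

```text
clock: 9.53
tcp_pos: [0.5533, 0.0634, 0.1251]
tool_rot: [3.138, 0.004, -3.039]
wrist_force: [-1.1, 0.7, 1.4]
opening: 0.0295
```

arm_command:
  series: [0,0,0.0025,0,0,0,0]

```text
clock: 9.62
tcp_pos: [0.5535, 0.0635, 0.125]
tool_rot: [3.138, 0.004, -3.039]
wrist_force: [-10.8, -1.2, 30.9]
opening: 0.0295
```

arm_command:
  series: [0,0,-0.003,0,0,0,0,0.0015,0,0,0,0.001,0,0,0.0005,0,0,0,0,0,0,0,0,0,0,0,0,0]

```text
clock: 9.95
tcp_pos: [0.55, 0.063, 0.1264]
tool_rot: [3.138, -0.0, -3.039]
wrist_force: [0.2, 0.8, -4.8]
opening: 0.0291
```

arm_command:
  series: [0,0,0.001,0,0,0,0,0,0,0,0,0,0,0]

```text
clock: 10.12
tcp_pos: [0.5497, 0.063, 0.1252]
tool_rot: [3.138, -0.001, -3.039]
wrist_force: [-0.4, -0.8, 1.3]
opening: 0.0291
```

arm_command:
  series: [0,0,0,0,0,0,0.4,0,0,0,0,0,0,0.5,0,0,0,0,0,0,0.6,0,0,0,0,0,0,0.6,0,0,0,0,0,0,0.6]

```text
clock: 10.53
tcp_pos: [0.5514, 0.0634, 0.1263]
tool_rot: [3.138, 0.003, -3.039]
wrist_force: [-0.4, 0.3, -0.7]
opening: 0.0512
```

```bash
cat > chk2.py <<'E'
from fit import *
import sys
tag=sys.argv[1]
yaw=.1035; c=np.array([.5514,.0281]); Rm=np.array([[np.cos(yaw),np.sin(yaw)],[-np.sin(yaw),np.cos(yaw)]])
Z=[]
for cam in("scene","side"):
    im,d=ctrl.snapshot(cam); cv2.imwrite(f"pics/{cam}_{tag}.png",im); P=cloud(cam,d)[d>0]
    r=ctrl.silhouettes(cam,"stone_center")
    P3=cloud(cam,d)
    for k in r:
        m=k["pixels"]&(d>0)
        if not m.sum(): continue
        q=P3[m]; l=np.c_[(q[:,:2]-c)@Rm.T,q[:,2]]*1000
        l=l[(abs(l[:,0])<50)&(l[:,1]>0)&(l[:,1]<62)]
        if len(l)>60:
            b=l[(l[:,2]>104)&(l[:,2]<148)]; x=boxfit(b/1000,.03,.015,(0,.034,[0]))
            print(cam,round(k["confidence"],2),len(l),"ztop",np.percentile(l[:,2],99).round(1),"x",np.percentile(b[:,0],[2,98]).round(1),"fit",(x[0][:2]*1000).round(1),"yawrel",x[0][2].round(3),"n",len(b),"rms",x[1].round(4)); break
    l=(P[:,:2]-c)@Rm.T*1000; z=P[:,2]*1000
    for lo,h2,f in((-40,45,[1,3]),(50,120,[1,3])):
        m=(abs(l[:,0])<48)&(abs(l[:,0])>36)&(z>93)&(z<104)&(l[:,1]>lo)&(l[:,1]<h2)
        if m.sum()>5: print(cam,"jaw",lo,m.sum(),"y",np.percentile(l[m][:,1],[2,5,50,95,98]).round(1))
    m=(l[:,1]>-215)&(l[:,1]<-150)&(abs(l[:,0])<60)&(z>25)&(z<135)
    print(cam,"knob region x",np.percentile(l[m][:,0],[2,50,98]).round(1) if m.sum() else 0,"zmax",z[m].max() if m.sum() else 0, m.sum())
print(ctrl.sense()["clock"])
E
python3 chk2.py e; python3 plan.py .55 .063 .25 3.242 .6 5
```

```text
scene 0.9 317 ztop 162.9 x [ 8.  29.5] fit [-2.  34.9] yawrel -0.026 n 121 rms 0.003
scene jaw -40 68 y [-32.  -31.1 -17.1   0.1   2.4]
scene jaw 50 36 y [57.  57.8 74.8 95.3 96.6]
scene knob region x [17.8 29.3 34.5] zmax 123.4547667553505 146
side 0.9 313 ztop 165.8 x [-32.5  -4.6] fit [-2.  33.5] yawrel -0.041 n 123 rms 0.0027
side jaw -40 89 y [-33.3 -32.2 -17.4  -0.3   1.6]
side jaw 50 47 y [55.5 56.  73.8 93.8 95.8]
side knob region x [13.9 21.4 32.4] zmax 123.25294614293347 158
10.7333
pos [0.5512 0.0634 0.1261] rpy [ 3.1378e+00  2.2000e-03 -3.0386e+00] F [-0.8  0.6 -0.6] open 0.0514 t 10.73
dp [-0.0012 -0.0004  0.1239] rv [0.0038 0.0022 0.0026] need rows 2.9705614624654872
0.0002,0,-0.0248,0.0008,0.0004,0.0005,0.6,
0.0002,0,-0.0248,0.0008,0.0004,0.0005,0.6,
0.0002,0,-0.0248,0.0008,0.0004,0.0005,0.6,
0.0002,-0,-0.0248,0.0008,0.0004,0.0005,0.6,
0.0002,-0,-0.0248,0.0008,0.0004,0.0005,0.6,
```

arm_command:
  series: [0,0,-0.01,0,0,0,0.6,0,0,-0.025,0,0,0,0.6,0,0,-0.03,0,0,0,0.6,0,0,-0.03,0,0,0,0.6,0,0,-0.015,0,0,0,0.6,0,0,0,0,0,0,0.6]

```text
clock: 11.23
tcp_pos: [0.5495, 0.0624, 0.242]
tool_rot: [3.139, -0.002, -3.039]
wrist_force: [0.7, 0.8, -0.2]
opening: 0.0513
```

```bash
python3 chk2.py f;python3 - <<'E'
from h import *
# handle grasp target: block-frame -> world
yaw=.1035
def w(x,y): return np.array([.5514,.0281])+x*np.array([np.cos(yaw),np.sin(yaw)])+y*np.array([-np.sin(yaw),np.cos(yaw)])
print(w(.0245,-.189))
E
python3 plan.py .595 -.157 .24 1.674 1 14
```

```text
scene 0.78 539 ztop 164.9 x [-30.   29.2] fit [-1.9 34.6] yawrel -0.004 n 225 rms 0.0013
scene jaw -40 70 y [-32.1 -31.1 -15.3  -0.4   2.1]
scene jaw 50 36 y [56.9 57.4 75.7 94.3 95.7]
scene knob region x [18.3 29.4 34.9] zmax 124.53067639671677 146
side 0.9 573 ztop 165.9 x [-32.1  25.6] fit [-2.1 34.3] yawrel -0.007 n 236 rms 0.0015
side jaw -40 88 y [-33.1 -32.2 -15.7   0.    2.1]
side jaw 50 68 y [54.7 56.2 71.4 94.9 96.8]
side knob region x [13.8 21.7 32.3] zmax 124.64655319550111 160
11.4333
[ 0.59529549 -0.15735737]
pos [0.5468 0.0621 0.2363] rpy [ 3.1399 -0.0106 -3.0392] F [-0.6 -0.2 -0.5] open 0.051 t 11.43
dp [ 0.0482 -0.2191  0.0037] rv [-0.007  -0.0097  1.57  ] need rows 12.560414511791908
-0.0018,-0.0159,-0.0003,-0.0005,-0.0007,0.1121,1,
-0.0036,-0.0156,-0.0003,-0.0005,-0.0007,0.1121,1,
-0.0053,-0.0151,-0.0003,-0.0005,-0.0007,0.1121,1,
-0.007,-0.0144,-0.0003,-0.0005,-0.0007,0.1121,1,
-0.0085,-0.0136,-0.0003,-0.0005,-0.0007,0.1121,1,
-0.01,-0.0125,-0.0003,-0.0005,-0.0007,0.1121,1,
-0.0113,-0.0113,-0.0003,-0.0005,-0.0007,0.1121,1,
-0.0125,-0.01,-0.0003,-0.0005,-0.0007,0.1121,1,
-0.0136,-0.0085,-0.0003,-0.0005,-0.0007,0.1121,1,
-0.0144,-0.0069,-0.0003,-0.0005,-0.0007,0.1121,1,
-0.0151,-0.0053,-0.0003,-0.0005,-0.0007,0.1121,1,
-0.0156,-0.0035,-0.0003,-0.0005,-0.0007,0.1121,1,
-0.0159,-0.0018,-0.0003,-0.0005,-0.0007,0.1121,1,
-0.016,0,-0.0003,-0.0005,-0.0007,0.1121,1,
```

```bash
python3 - <<'E'
import cv2
a=cv2.imread("pics/scene_f.png")[130:260,180:310]; b=cv2.imread("pics/side_f.png")[110:250,190:320]
cv2.imwrite("pics/z4.png",cv2.hconcat([cv2.resize(a,(400,400),interpolation=2),cv2.resize(b,(400,400),interpolation=2)]))
E
```

```text
(no output)
```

View pics/z4.png

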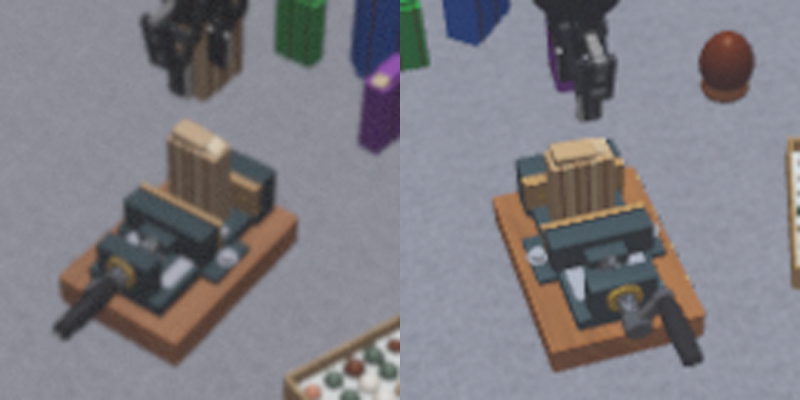

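The slab stands upright on the bed, square to the jaws and within 2 mm of the middle. Now I move to the crank.

arm_command:
  series: [-0.002,-0.016,-0.001,0,-0.001,0.112,0.6,-0.0035,-0.0155,-0.001,0,-0.001,0.112,0.6,-0.005,-0.015,0,0,-0.001,0.112,0.6,-0.007,-0.0145,0,0,-0.001,0.112,0.7,-0.0085,-0.0135,0,0,-0.001,0.112,0.7,-0.01,-0.0125,0,0,-0.001,0.112,0.7,-0.0115,-0.0115,0,0,-0.001,0.112,0.7,-0.0125,-0.01,0,0,-0.001,0.112,0.7]

```text
clock: 12.1
tcp_pos: [0.5651, -0.0624, 0.2218]
tool_rot: [-3.117, -0.018, 2.317]
wrist_force: [-0.5, -0.8, -0.4]
opening: 0.06
```

```bash
python3 plan.py .595 -.157 .22 1.674 1 7
```

```text
pos [ 0.5651 -0.0624  0.2218] rpy [-3.1167 -0.0179  2.3173] F [-0.5 -0.8 -0.4] open 0.06 t 12.1
dp [ 0.0299 -0.0946 -0.0018] rv [-0.0297 -0.0093  0.6435] need rows 5.153704923676185
-0.0128,-0.006,0.0002,-0.0042,-0.0013,0.0919,1,
-0.0133,-0.0048,0.0002,-0.0042,-0.0013,0.0919,1,
-0.0137,-0.0036,0.0002,-0.0042,-0.0013,0.0919,1,
-0.014,-0.0023,0.0002,-0.0042,-0.0013,0.0919,1,
-0.0141,-0.001,0.0002,-0.0042,-0.0013,0.0919,1,
-0.0142,0.0003,0.0002,-0.0042,-0.0013,0.0919,1,
-0.0141,0.0016,0.0002,-0.0042,-0.0013,0.0919,1,
```

arm_command:
  series: [-0.013,-0.006,0,-0.005,-0.002,0.09,0.7,-0.0135,-0.005,0,-0.005,-0.002,0.09,0.7,-0.0135,-0.0035,0,-0.005,-0.001,0.09,0.7,-0.014,-0.0025,0,-0.005,-0.001,0.09,0.7,-0.014,-0.001,0,-0.005,-0.001,0.085,0.7,-0.01,0,0,-0.005,-0.001,0.06,0.7,-0.005,0,0,0,0,0.02,0.7,0,0,0,0,0,0,0.7]

```text
clock: 12.77
tcp_pos: [0.5814, -0.1525, 0.2046]
tool_rot: [-3.115, -0.005, 1.754]
wrist_force: [-0.3, 0.9, -0.5]
opening: 0.0597
```

```bash
python3 - <<'E'
from h import *
s=ctrl.sense(); T=toolT(s); im,d=ctrl.snapshot("wrist"); cv2.imwrite("pics/w2.png",im)
P=cloud("wrist",d,T=T); yaw=.1035; c=np.array([.5514,.0281]); Rm=np.array([[np.cos(yaw),np.sin(yaw)],[-np.sin(yaw),np.cos(yaw)]])
l=np.concatenate([((P[...,:2]-c)@Rm.T),P[...,2:]],-1)*1000
m=(d>0)&(l[...,2]>100)&(l[...,2]<130)&(abs(l[...,0])<60)&(l[...,1]<-120)&(l[...,1]>-230)
q=l[m]; print(m.sum(),np.percentile(q,[1,50,99],0).round(1).tolist())
for lo in range(-225,-120,10):
    s_=q[(q[:,1]>lo)&(q[:,1]<lo+10)]
    if len(s_)>10: print(lo,len(s_),np.percentile(s_[:,0],[2,98]).round(1),np.percentile(s_[:,2],98).round(1))
E
python3 plan.py .595 -.157 .22 1.674 1 3
```

```text
2766 [[8.0, -200.6, 102.5], [22.7, -157.2, 119.0], [33.0, -121.7, 121.9]]
-205 201 [14.9 32.8] 121.3
-195 261 [15.3 31.9] 121.0
-185 318 [14.2 32.7] 121.7
-175 338 [14.1 32.9] 121.7
-165 343 [14.1 32.9] 121.9
-155 364 [13.9 32.9] 122.0
-145 359 [14.3 32.7] 121.4
-135 387 [ 7.  32.2] 121.1
-125 195 [ 6.6 32.4] 120.9
pos [ 0.5812 -0.1518  0.2044] rpy [-3.1146 -0.0056  1.7557] F [-0.1  0.3  0.4] open 0.06 t 12.82
dp [ 0.0138 -0.0052  0.0156] rv [-0.0272 -0.0045  0.0817] need rows 0.6901850061229223
-0.0025,0.0041,-0.0053,-0.0091,-0.0015,0.0272,1,
-0.0024,0.0042,-0.0053,-0.0091,-0.0015,0.0272,1,
-0.0023,0.0043,-0.0052,-0.0091,-0.0015,0.0272,1,
```

View pics/w2.png

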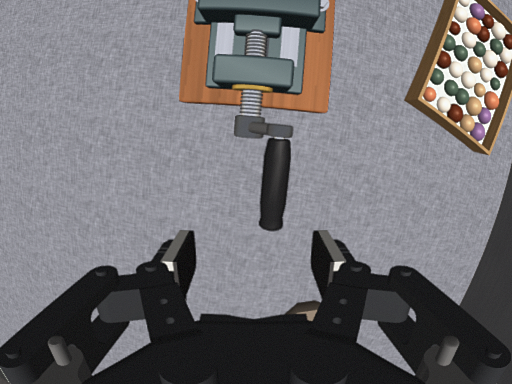

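arm_command:
  series: [-0.002,0.004,0,-0.008,-0.001,0.022,0.7,-0.002,0.004,0,-0.007,-0.001,0.022,0.7,-0.001,0.003,0,-0.005,-0.001,0.02,0.7,0,0,0,0,0,0,0.7,0,0,0,0,0,0,0.7]

```text
clock: 13.23
tcp_pos: [0.5939, -0.151, 0.2026]
tool_rot: [-3.134, -0.004, 1.693]
wrist_force: [1.0, -0.2, -0.1]
opening: 0.0597
```

```bash
python3 plan.py .594 -.1545 .104 1.674 .7 4
```

```text
pos [ 0.5939 -0.151   0.2026] rpy [-3.1343 -0.0041  1.6929] F [ 1.  -0.2 -0.1] open 0.0597 t 13.23
dp [ 0.0001 -0.0035 -0.0986] rv [-0.0074 -0.004   0.0189] need rows 2.364948837195846
-0.001,0.0001,0.0246,-0.0018,-0.001,0.0047,0.7,
-0.0009,0.0001,0.0246,-0.0018,-0.001,0.0047,0.7,
-0.0009,0,0.0246,-0.0018,-0.001,0.0047,0.7,
-0.0009,-0,0.0246,-0.0018,-0.001,0.0047,0.7,
```

arm_command:
  series: [-0.001,0,0.01,-0.001,0,0.004,0.7,-0.001,0,0.022,-0.001,0,0.004,0.7,-0.001,0,0.022,-0.001,0,0.004,0.7,0,0,0.02,0,0,0,0.7,0,0,0.012,0,0,0,0.7,0,0,0,0,0,0,0.7,0,0,0,0,0,0,0.7]

```text
clock: 13.82
tcp_pos: [0.5948, -0.1522, 0.1122]
tool_rot: [-3.141, -0.004, 1.683]
wrist_force: [-0.2, 0.0, 0.3]
opening: 0.06
```

```bash
python3 plan.py .594 -.1545 .104 1.674 .7 2
```

```text
pos [ 0.5948 -0.1522  0.1122] rpy [-3.1408 -0.0043  1.6832] F [-0.2  0.   0.3] open 0.06 t 13.82
dp [-0.0008 -0.0023 -0.0082] rv [-0.0008 -0.0043  0.0092] need rows 0.20518288321830083
-0.0011,-0.0005,0.0041,-0.0004,-0.0022,0.0046,0.7,
-0.0011,-0.0005,0.0041,-0.0004,-0.0022,0.0046,0.7,
```

arm_command:
  series: [-0.001,0,0.004,0,-0.002,0.004,0.7,-0.001,0,0.003,0,-0.002,0.003,0.5,0,0,0,0,0,0,0.3,0,0,0,0,0,0,0.1,0,0,0,0,0,0,0,0,0,0,0,0,0,0,0,0,0,0,0,0,0]
  grip_force: 50

```text
clock: 14.4
tcp_pos: [0.5952, -0.1551, 0.1077]
tool_rot: [3.141, -0.0, 1.674]
wrist_force: [-0.4, 0.4, -2.7]
opening: 0.0185
```

```bash
cat > wind.py <<'E'
from h import *
import sys
# wind.py zc_off n step [yfix]: centre in TCP coords from args; prints measured crank angle, tangential force, next rows
YAW=.1035; ex=np.array([np.cos(YAW),np.sin(YAW),0]); ey=np.array([-np.sin(YAW),np.cos(YAW),0]); ez=np.array([0,0,1.])
O=np.array([.5514,.0281,0])
import json,os
cfg=json.load(open("cfg.json")) if os.path.exists("cfg.json") else dict(dz=0.,dx=0.,y0=None)
def loc(p): d=np.array(p)-O; return np.array([d@ex,d@ey,d@ez])
def state(s,dx,dz):
    l=loc(s["tcp_pos"]); a=np.arctan2(l[0]-dx,l[2]-.079-dz); r=np.hypot(l[0]-dx,l[2]-.079-dz)
    t=np.cos(a)*ex-np.sin(a)*ez; rad=np.sin(a)*ex+np.cos(a)*ez; F=np.array(s["wrist_force"])
    return l,a,r,-F@t,F@rad,F@ey
def run(n,step,turns,first=None,lead=0.0):
    s=ctrl.sense(); l,a,r,ft,fr,fy=state(s,cfg["dx"],cfg["dz"])
    at=a%(2*np.pi)+2*np.pi*turns
    print(f"t {s['clock']:.2f} loc {np.round(l*1000,1)} angle {at:.3f} r {r*1000:.1f} Ftan {ft:.1f} Frad {fr:.1f} Fy {fy:.1f} rpy {np.round(s['tool_rot'],3)} open {s['opening']:.4f}")
    Rm=R.from_euler("xyz",s["tool_rot"]); rv=(Rm.inv()*R.from_euler("xyz",[np.pi,0,YAW+np.pi/2])).as_rotvec()
    cur=l.copy(); cur_a=at
    for i in range(n):
        an=cur_a+step+(lead if i==0 else 0)
        tgt=np.array([cfg["dx"]+.04*np.sin(an), cfg["y0"]+.00159*(an-cfg["a0"]), .079+cfg["dz"]+.04*np.cos(an)])
        d=tgt-cur; w=d[0]*ex+d[1]*ey+d[2]*ez; b=Rm.inv().apply(w); rr=rv/max(n,1) if n>2 else rv*0
        print(",".join(f"{v:g}" for v in list(b.round(4))+list(rr.round(4))),end=",0,\n"); cur=tgt; cur_a=an
if __name__=="__main__":
    run(int(sys.argv[1]),float(sys.argv[2]),int(sys.argv[3]))
E
python3 - <<'E'
from h import *
import sys,json
sys.argv=["x"]
import wind
s=ctrl.sense(); l=wind.loc(s["tcp_pos"]); print(l, s["opening"],s["wrist_force"],s["tool_rot"])
E
```

```text
[ 0.02468752 -0.18672286  0.10766247] 0.018539624856162285 [-0.36374092  0.43810551 -2.70814527] [ 3.14081877e+00 -1.38133602e-04  1.67427100e+00]
```

```bash
echo '{"dx":0.0007,"dz":-0.0037,"y0":-0.1867,"a0":0.63}' > cfg.json; python3 wind.py 6 0.18 0
```

```text
t 14.40 loc [  24.7 -186.7  107.7] angle 0.638 r 40.3 Ftan -1.4 Frad -2.4 Fy 0.5 rpy [ 3.141 -0.     1.674] open 0.0185
0.0003,0.0052,0.005,0.0001,-0,-0,0,
0.0003,0.0044,0.0057,0.0001,-0,-0,0,
0.0003,0.0033,0.0064,0.0001,-0,-0,0,
0.0003,0.0021,0.0069,0.0001,-0,-0,0,
0.0003,0.0009,0.0071,0.0001,-0,-0,0,
0.0003,-0.0004,0.0072,0.0001,-0,-0,0,
```

arm_command:
  series: [0.0003,0.0052,0.005,0,0,0,0,0.0003,0.0044,0.0057,0,0,0,0,0.0003,0.0033,0.0064,0,0,0,0,0.0003,0.0021,0.0069,0,0,0,0]

```text
clock: 14.73
tcp_pos: [0.609, -0.1527, 0.0872]
tool_rot: [-3.14, -0.003, 1.674]
wrist_force: [-4.8, 0.8, 6.3]
opening: 0.0184
```

```bash
python3 wind.py 8 0.2 0
```

```text
t 14.73 loc [  38.7 -185.8   87.2] angle 1.267 r 39.8 Ftan 7.4 Frad -2.6 Fy 1.3 rpy [-3.140e+00 -3.000e-03  1.674e+00] open 0.0184
0.0004,0.0018,0.0078,-0.0002,-0.0004,-0.0001,0,
0.0003,0,0.008,-0.0002,-0.0004,-0.0001,0,
0.0003,-0.0015,0.0078,-0.0002,-0.0004,-0.0001,0,
0.0003,-0.0031,0.0074,-0.0002,-0.0004,-0.0001,0,
0.0003,-0.0045,0.0066,-0.0002,-0.0004,-0.0001,0,
0.0003,-0.0057,0.0056,-0.0002,-0.0004,-0.0001,0,
0.0003,-0.0067,0.0044,-0.0002,-0.0004,-0.0001,0,
0.0003,-0.0074,0.0029,-0.0002,-0.0004,-0.0001,0,
```

arm_command:
  series: [0.0004,0.002,0.008,0,0,0,0,0.0003,0,0.008,0,0,0,0,0.0003,-0.0015,0.008,0,0,0,0,0.0003,-0.003,0.0075,0,0,0,0,0.0003,-0.0045,0.0065,0,0,0,0,0.0003,-0.0055,0.0055,0,0,0,0]

```text
clock: 15.23
tcp_pos: [0.6024, -0.1518, 0.0512]
tool_rot: [3.132, -0.004, 1.675]
wrist_force: [0.9, 0.8, 7.4]
opening: 0.0184
```

```bash
python3 wind.py 8 0.22 0
```

```text
t 15.23 loc [  32.1 -184.2   51.2] angle 2.224 r 39.6 Ftan 6.5 Frad -3.7 Fy 0.7 rpy [ 3.132 -0.004  1.675] open 0.0184
0.0004,-0.0058,0.0065,0.0011,-0.0006,0.0001,0,
0.0003,-0.0074,0.0048,0.0011,-0.0006,0.0001,0,
0.0003,-0.0082,0.0031,0.0011,-0.0006,0.0001,0,
0.0003,-0.0087,0.0012,0.0011,-0.0006,0.0001,0,
0.0004,-0.0088,-0.0007,0.0011,-0.0006,0.0001,0,
0.0004,-0.0084,-0.0026,0.0011,-0.0006,0.0001,0,
0.0004,-0.0076,-0.0044,0.0011,-0.0006,0.0001,0,
0.0004,-0.0065,-0.0059,0.0011,-0.0006,0.0001,0,
```

arm_command:
  series: [0.0004,-0.006,0.0065,0.001,0,0,0,0.0003,-0.0075,0.005,0.001,0,0,0,0.0003,-0.008,0.003,0.001,0,0,0,0.0003,-0.0085,0.001,0.001,0,0,0,0.0004,-0.009,-0.0005,0.001,0,0,0,0.0004,-0.0085,-0.0025,0.001,0,0,0,0.0004,-0.0075,-0.0045,0.001,0,0,0]

```text
clock: 15.82
tcp_pos: [0.5907, -0.1528, 0.0509]
tool_rot: [3.046, 0.021, 1.674]
wrist_force: [29.9, -5.0, -40.2]
opening: 0.0179
```

```bash
python3 wind.py 8 0.22 0
```

```text
t 15.82 loc [  20.4 -184.    50.9] angle 2.462 r 31.4 Ftan -2.6 Frad 49.7 Fy -8.0 rpy [3.046 0.021 1.674] open 0.0179
0.0008,-0.0031,0.0112,0.012,0.0026,0.0001,0,
0.0004,-0.0085,0.0022,0.012,0.0026,0.0001,0,
0.0004,-0.0088,0.0003,0.012,0.0026,0.0001,0,
0.0003,-0.0086,-0.0016,0.012,0.0026,0.0001,0,
0.0003,-0.0081,-0.0035,0.012,0.0026,0.0001,0,
0.0003,-0.0071,-0.0052,0.012,0.0026,0.0001,0,
0.0002,-0.0058,-0.0066,0.012,0.0026,0.0001,0,
0.0002,-0.0042,-0.0077,0.012,0.0026,0.0001,0,
```

```bash
python3 - <<'E'
from h import *
s=ctrl.sense(); print(np.round(s["joint_positions"],3),np.round(s["torque"],2),np.round(s["wrist_force"],1))
for n in("scene","side","wrist"):
    im,d=ctrl.snapshot(n); cv2.imwrite(f"pics/{n}_g.png",im)
a=cv2.imread("pics/scene_g.png")[150:280,150:280]; b=cv2.imread("pics/side_g.png")[140:280,220:350]
cv2.imwrite("pics/z5.png",cv2.hconcat([cv2.resize(a,(400,400),interpolation=2),cv2.resize(b,(400,400),interpolation=2)]))
E
```

```text
[-0.272  0.384  0.578  1.861 -0.288  0.876  0.543] [-0.99 -5.23 -0.44] [ 29.9  -5.  -40.2]
```

View pics/z5.png

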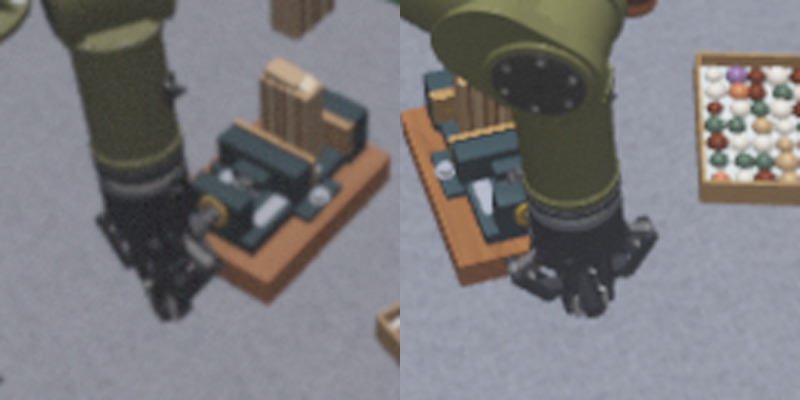

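View pics/wrist_g.png

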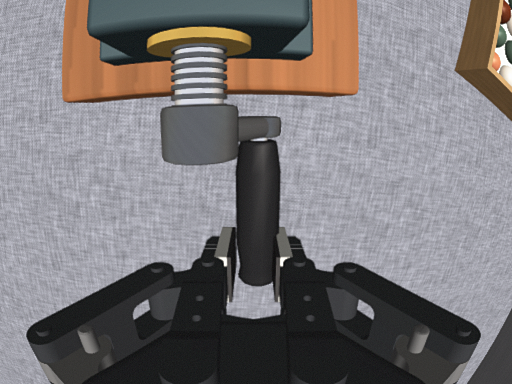

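arm_command:
  series: [0,0,0,0,0,0,0]

```text
clock: 16.05
tcp_pos: [0.5931, -0.1525, 0.0492]
tool_rot: [3.042, 0.024, 1.676]
wrist_force: [-0.3, -2.9, -13.0]
opening: 0.0185
```

```bash
python3 - <<'E'
from h import *
s=ctrl.sense(); T=toolT(s); im,d=ctrl.snapshot("wrist"); np.save("pics/wh.npy",d)
import sys; sys.argv=["x"]
import wind
wind.run(0,0,0)
P=cloud("wrist",d,T=T); l=np.stack([(P-wind.O)@wind.ex,(P-wind.O)@wind.ey,P[...,2]],-1)*1000
for v,u in((150,195),(120,195),(105,200),(128,260),(150,258),(200,258),(260,256),(280,258),(135,165),(135,235),(90,200),(240,225),(240,290),(290,30),(350,60)):
    print((u,v),l[v,u].round(1),d[v,u].round(3))
E
```

```text
t 16.10 loc [  22.2 -184.    49. ] angle 2.456 r 34.0 Ftan -0.3 Frad 13.4 Fy -2.2 rpy [3.044 0.024 1.676] open 0.0181
(195, 150) [   1.7 -126.7   90.9] 0.083
(195, 120) [   1.9 -118.1   91.2] 0.08
(200, 105) [   3.1 -113.9   87.4] 0.083
(260, 128) [  24.3 -122.8   58.3] 0.115
(258, 150) [  24.  -132.2   54.5] 0.122
(258, 200) [  23.9 -152.9   57. ] 0.125
(256, 260) [  23.3 -181.7   56.8] 0.133
(258, 280) [  24.5 -193.3   55.9] 0.137
(165, 135) [  -7.  -122.1   90.2] 0.082
(235, 135) [  13.9 -124.4   71.4] 0.102
(200, 90) [   2.9 -109.3   85.1] 0.084
(225, 240) [   9.5 -172.5   53.6] 0.132
(290, 240) [  40.3 -175.7   49.7] 0.14
(30, 290) [-1.569e+02 -2.451e+02  1.000e-01] 0.188
(60, 350) [ -36.8 -172.6  124.6] 0.06
```

```bash
python3 - <<'E'
import sys; sys.argv=["x"]
from wind import *
from plan import plan
a=2.506; y=-.184
w=O+(.0237)*ex+y*ey+np.array([0,0,.0435]); print(w)
plan(w[0],w[1],w[2],YAW+np.pi/2,.5,2)
E
```

```text
[ 0.59398319 -0.15246678  0.0435    ]
pos [ 0.5925 -0.1526  0.049 ] rpy [3.0441 0.0242 1.6761] F [  8.4  -1.3 -10.6] open 0.0181 t 16.1
dp [ 0.0015  0.0001 -0.0055] rv [0.0975 0.0241 0.003 ] need rows 0.803974077261168
0,0.0005,0.0028,0.0488,0.012,0.0015,0.5,
0,0.0006,0.0028,0.0488,0.012,0.0015,0.5,
```

arm_command:
  series: [0,0,0,0,0,0,0.5,0,0,0,0.01,0.005,0,0.5,0,0.0005,0.001,0.03,0.007,0.001,0.5,0,0.0005,0.002,0.03,0.006,0.001,0.5,0,0,0.001,0.01,0.002,0,0.5,0,0,0,0,0,0,0.5]

```text
clock: 16.6
tcp_pos: [0.5976, -0.1522, 0.0465]
tool_rot: [3.123, 0.004, 1.677]
wrist_force: [0.5, 0.1, -0.4]
opening: 0.0426
```

```bash
python3 plan.py .594 -.1525 .0435 1.6743 .5 1
```

```text
pos [ 0.5976 -0.1522  0.0465] rpy [3.1225 0.0043 1.6772] F [ 0.5  0.1 -0.4] open 0.0426 t 16.6
dp [-0.0036 -0.0003 -0.003 ] rv [0.0191 0.0042 0.0029] need rows 0.15797944696274022
0.0001,-0.0037,0.003,0.0191,0.0042,0.0029,0.5,
```

arm_command:
  series: [0,-0.002,0.003,0.01,0.002,0.002,0.5,0,-0.001,0.002,0.005,0.002,0,0.5,0,0,0,0,0,0,0.3,0,0,0,0,0,0,0,0,0,0,0,0,0,0,0,0,0,0,0,0,0]
  grip_force: 80

```text
clock: 17.1
tcp_pos: [0.5937, -0.1531, 0.0422]
tool_rot: [3.138, -0.001, 1.674]
wrist_force: [0.5, 0.1, 0.9]
opening: 0.0177
```

```bash
python3 wind.py 0 0 0; python3 - <<'E'
from h import *
s=ctrl.sense(); T=toolT(s); im,d=ctrl.snapshot("wrist")
import sys; sys.argv=["x"]
import wind
P=cloud("wrist",d,T=T); l=np.stack([(P-wind.O)@wind.ex,(P-wind.O)@wind.ey,P[...,2]],-1)*1000
m=(d>0)&(l[...,1]>-165)&(l[...,1]<-142)&(abs(l[...,0]-24)<15)&(l[...,2]>40)&(l[...,2]<70)
q=l[m]; print(len(q),np.percentile(q[:,0],[1,99]),np.percentile(q[:,2],[98,99.5]))
b=q[q[:,2]>np.percentile(q[:,2],90)]; print(b.mean(0))
E
```

```text
t 17.10 loc [  23.3 -184.5   42.2] angle 2.542 r 40.1 Ftan 0.9 Frad -0.4 Fy 0.0 rpy [ 3.138e+00 -1.000e-03  1.674e+00] open 0.0177
2543 [12.98234439 32.88908848] [57.44947619 57.82721059]
[  23.1473863  -154.10184884   57.22152286]
```

```bash
echo '{"dx":0.0004,"dz":-0.0045,"y0":-0.1845,"a0":2.52}' > cfg.json
sed -i 's/w=d\[0\]\*ex/d=d*np.array([G,1,G]) ; w=d[0]*ex/; s/^YAW=/G=1.2\nYAW=/' wind.py; sed -i 's/int(sys.argv\[3\]))$/int(sys.argv[3]))/' wind.py
python3 wind.py 4 0.16 0
```

```text
t 17.15 loc [  23.4 -184.6   42.2] angle 2.524 r 39.6 Ftan 0.1 Frad -1.4 Fy 0.3 rpy [ 3.138e+00 -1.000e-03  1.674e+00] open 0.0173
0.0003,-0.0064,0.0042,0.001,-0.0002,-0.0001,0,
0.0002,-0.0071,0.0028,0.001,-0.0002,-0.0001,0,
0.0002,-0.0075,0.0016,0.001,-0.0002,-0.0001,0,
0.0002,-0.0077,0.0004,0.001,-0.0002,-0.0001,0,
```

arm_command:
  series: [0.0003,-0.0064,0.0042,0.001,0,0,0,0.0002,-0.0071,0.0028,0.001,0,0,0,0.0002,-0.0075,0.0016,0.001,0,0,0]

```text
clock: 17.4
tcp_pos: [0.5843, -0.1537, 0.0382]
tool_rot: [3.115, 0.004, 1.673]
wrist_force: [11.2, -0.3, -7.3]
opening: 0.0178
```

```bash
python3 wind.py 4 0.18 0
```

```text
t 17.40 loc [  13.9 -184.3   38.2] angle 2.785 r 38.7 Ftan 7.9 Frad 10.8 Fy -1.5 rpy [3.115 0.004 1.673] open 0.0178
0.0005,-0.0079,0.0035,0.0066,0.0009,-0.0002,0,
0.0003,-0.0086,0.0005,0.0066,0.0009,-0.0002,0,
0.0003,-0.0086,-0.001,0.0066,0.0009,-0.0002,0,
0.0003,-0.0082,-0.0025,0.0066,0.0009,-0.0002,0,
```

arm_command:
  series: [0.0005,-0.0075,0.004,0.01,0,0,0,0.0003,-0.0085,0.0015,0.01,0,0,0,0.0003,-0.0085,0,0.01,0,0,0]

```text
clock: 17.65
tcp_pos: [0.5719, -0.1545, 0.0361]
tool_rot: [3.117, 0.01, 1.673]
wrist_force: [9.1, -0.7, -12.2]
opening: 0.018
```

```bash
python3 wind.py 4 0.18 0
```

```text
t 17.65 loc [   1.5 -183.8   36.1] angle 3.114 r 38.4 Ftan 8.6 Frad 12.4 Fy -1.6 rpy [3.117 0.01  1.673] open 0.0180
0.0005,-0.0086,0.0012,0.0061,0.0025,-0.0002,0,
0.0003,-0.0083,-0.0023,0.0061,0.0025,-0.0002,0,
0.0002,-0.0078,-0.0037,0.0061,0.0025,-0.0002,0,
0.0002,-0.007,-0.0051,0.0061,0.0025,-0.0002,0,
```

arm_command:
  series: [0.0005,-0.0085,0.002,0.01,0.003,0,0,0.0003,-0.0085,-0.001,0.01,0.003,0,0,0.0002,-0.008,-0.003,0.008,0.002,0,0,0.0002,-0.007,-0.0045,0.006,0.002,0,0]

```text
clock: 17.98
tcp_pos: [0.5482, -0.1559, 0.0422]
tool_rot: [3.13, 0.007, 1.674]
wrist_force: [4.1, -0.7, -8.7]
opening: 0.0174
```

```bash
python3 wind.py 5 0.18 0
```

```text
t 17.98 loc [ -22.2 -182.7   42.2] angle 3.753 r 39.4 Ftan 8.2 Frad 4.8 Fy -1.1 rpy [3.13  0.007 1.674] open 0.0174
0.0004,-0.007,-0.005,0.0023,0.0014,-0,0,
0.0002,-0.0054,-0.0067,0.0023,0.0014,-0,0,
0.0002,-0.0041,-0.0076,0.0023,0.0014,-0,0,
0.0002,-0.0027,-0.0082,0.0023,0.0014,-0,0,
0.0002,-0.0012,-0.0085,0.0023,0.0014,-0,0,
```

arm_command:
  series: [0.0004,-0.007,-0.005,0.003,0.002,0,0,0.0002,-0.0055,-0.0065,0.003,0.001,0,0,0.0002,-0.004,-0.0075,0.002,0.001,0,0,0.0002,-0.0025,-0.008,0.002,0.001,0,0,0.0002,-0.001,-0.0085,0.002,0.001,0,0]

```text
clock: 18.4
tcp_pos: [0.5298, -0.1562, 0.0764]
tool_rot: [3.132, 0.004, 1.673]
wrist_force: [7.2, -0.8, -9.3]
opening: 0.0178
```

```bash
python3 wind.py 6 0.18 0
```

```text
t 18.40 loc [ -40.5 -181.1   76.4] angle 4.758 r 41.0 Ftan 9.0 Frad -7.5 Fy -1.5 rpy [3.132 0.004 1.673] open 0.0178
0.0004,0.0024,-0.0085,0.0016,0.0007,-0.0003,0,
0.0003,0.0028,-0.0082,0.0016,0.0007,-0.0003,0,
0.0003,0.0042,-0.0076,0.0016,0.0007,-0.0003,0,
0.0003,0.0055,-0.0067,0.0016,0.0007,-0.0003,0,
0.0003,0.0066,-0.0056,0.0016,0.0007,-0.0003,0,
0.0003,0.0075,-0.0043,0.0016,0.0007,-0.0003,0,
```

arm_command:
  series: [0.0004,0.0025,-0.0085,0.002,0,0,0,0.0003,0.003,-0.008,0.002,0,0,0,0.0003,0.0045,-0.0075,0.002,0,0,0,0.0003,0.0055,-0.0065,0.002,0,0,0,0.0003,0.007,-0.005,0.002,0,0,0]

```text
clock: 18.82
tcp_pos: [0.5482, -0.1526, 0.11]
tool_rot: [-3.133, 0.005, 1.671]
wrist_force: [1.1, -3.2, -15.6]
opening: 0.0174
```

```bash
python3 wind.py 6 0.18 0
```

```text
t 18.82 loc [ -21.8 -179.4  110. ] angle 5.724 r 41.9 Ftan 7.7 Frad -13.6 Fy -3.3 rpy [-3.133  0.005  1.671] open 0.0174
0.0003,0.0089,-0.0021,-0.0014,0.0009,-0.0005,0,
0.0003,0.0082,-0.0025,-0.0014,0.0009,-0.0005,0,
0.0003,0.0086,-0.001,-0.0014,0.0009,-0.0005,0,
0.0003,0.0086,0.0005,-0.0014,0.0009,-0.0005,0,
0.0003,0.0084,0.0021,-0.0014,0.0009,-0.0005,0,
0.0003,0.0079,0.0035,-0.0014,0.0009,-0.0005,0,
```

arm_command:
  series: [0.0005,0.0085,-0.0005,-0.0015,0.001,0,0,0.0005,0.0085,-0.001,-0.001,0.001,0,0,0.0005,0.0085,0,-0.001,0,0,0,0.0005,0.0085,0.0015,-0.001,0,0,0,0.0005,0.008,0.003,-0.001,0,0,0]

```text
clock: 19.23
tcp_pos: [0.5798, -0.1482, 0.1129]
tool_rot: [-3.106, -0.006, 1.672]
wrist_force: [-5.5, 0.1, 6.9]
opening: 0.018
```

```bash
python3 wind.py 6 0.18 1
```

```text
t 19.23 loc [  10.  -178.2  112.9] angle 6.529 r 39.6 Ftan 7.0 Frad 5.4 Fy 0.7 rpy [-3.106 -0.006  1.672] open 0.0180
0.0004,0.0083,0.0021,-0.0059,-0.001,-0.0004,0,
0.0003,0.0077,0.004,-0.0059,-0.001,-0.0004,0,
0.0003,0.0068,0.0053,-0.0059,-0.001,-0.0004,0,
0.0003,0.0058,0.0064,-0.0059,-0.001,-0.0004,0,
0.0003,0.0045,0.0074,-0.0059,-0.001,-0.0004,0,
0.0002,0.0031,0.008,-0.0059,-0.001,-0.0004,0,
```

arm_command:
  series: [0.0004,0.0085,0.002,-0.008,-0.001,0,0,0.0003,0.0075,0.004,-0.008,-0.001,0,0,0.0003,0.007,0.0055,-0.006,0,0,0,0.0003,0.006,0.0065,-0.004,0,0,0,0.0003,0.0045,0.0075,-0.004,0,0,0]

```text
clock: 19.65
tcp_pos: [0.6058, -0.144, 0.092]
tool_rot: [-3.111, -0.012, 1.673]
wrist_force: [-6.1, -0.3, 4.6]
opening: 0.0175
```

```bash
python3 wind.py 6 0.18 1
```

```text
t 19.65 loc [  36.3 -176.8   92. ] angle 7.400 r 39.9 Ftan 6.8 Frad -3.4 Fy 0.3 rpy [-3.111 -0.012  1.673] open 0.0175
0.0002,0.0034,0.0079,-0.0051,-0.002,-0.0001,0,
0.0002,0.0018,0.0084,-0.0051,-0.002,-0.0001,0,
0.0002,0.0003,0.0086,-0.0051,-0.002,-0.0001,0,
0.0002,-0.0013,0.0085,-0.0051,-0.002,-0.0001,0,
0.0002,-0.0028,0.0082,-0.0051,-0.002,-0.0001,0,
0.0002,-0.0042,0.0076,-0.0051,-0.002,-0.0001,0,
```

arm_command:
  series: [0.0002,0.0035,0.008,-0.007,-0.003,0,0,0.0002,0.002,0.0085,-0.007,-0.003,0,0,0.0002,0.0005,0.009,-0.005,-0.002,0,0,0.0002,-0.001,0.009,-0.003,-0.001,0,0,0.0002,-0.0025,0.009,0,0,0,0]

```text
clock: 20.07
tcp_pos: [0.6065, -0.1425, 0.0575]
tool_rot: [-3.122, -0.011, 1.676]
wrist_force: [-6.6, 0.9, 12.2]
opening: 0.0175
```

```bash
python3 wind.py 5 0.17 1
```

```text
t 20.07 loc [  37.2 -175.3   57.5] angle 8.288 r 40.5 Ftan 8.4 Frad -11.0 Fy 1.6 rpy [-3.122 -0.011  1.676] open 0.0175
0.0002,-0.0045,0.0069,-0.004,-0.0021,0.0004,0,
0.0002,-0.0051,0.0064,-0.004,-0.0021,0.0004,0,
0.0002,-0.0061,0.0055,-0.004,-0.0021,0.0004,0,
0.0002,-0.0069,0.0043,-0.004,-0.0021,0.0004,0,
0.0003,-0.0075,0.0031,-0.004,-0.0021,0.0004,0,
```

arm_command:
  series: [0.0002,-0.0045,0.0075,0,-0.002,0,0,0.0002,-0.005,0.007,0,-0.002,0,0,0.0002,-0.006,0.006,0.004,-0.002,0,0]

```text
clock: 20.32
tcp_pos: [0.5982, -0.1428, 0.0463]
tool_rot: [-3.129, -0.007, 1.677]
wrist_force: [1.2, 1.0, 7.9]
opening: 0.0176
```

```bash
python3 wind.py 5 0.17 1
```

```text
t 20.32 loc [  28.9 -174.8   46.3] angle 8.635 r 40.1 Ftan 6.6 Frad -4.7 Fy 0.9 rpy [-3.129 -0.007  1.677] open 0.0176
0.0003,-0.0062,0.0053,-0.0026,-0.0014,0.0006,0,
0.0003,-0.007,0.0042,-0.0026,-0.0014,0.0006,0,
0.0003,-0.0076,0.003,-0.0026,-0.0014,0.0006,0,
0.0003,-0.008,0.0017,-0.0026,-0.0014,0.0006,0,
0.0003,-0.0081,0.0003,-0.0026,-0.0014,0.0006,0,
```

arm_command:
  series: [0.0003,-0.006,0.006,0.004,-0.001,0,0,0.0003,-0.007,0.005,0.006,-0.001,0,0,0.0003,-0.0075,0.0045,0.008,0,0,0,0.0003,-0.008,0.003,0.008,0,0,0]

```text
clock: 20.65
tcp_pos: [0.5916, -0.1432, 0.0429]
tool_rot: [3.14, -0.001, 1.678]
wrist_force: [14.6, 0.6, -8.0]
opening: 0.0176
```

```bash
python3 wind.py 5 0.17 1
```

```text
t 20.65 loc [  22.2 -174.6   42.9] angle 8.820 r 38.4 Ftan 7.5 Frad 14.8 Fy -0.9 rpy [ 3.140e+00 -1.000e-03  1.678e+00] open 0.0176
0.0004,-0.006,0.0056,0.0003,-0.0003,0.0007,0,
0.0003,-0.0077,0.0028,0.0003,-0.0003,0.0007,0,
0.0003,-0.008,0.0014,0.0003,-0.0003,0.0007,0,
0.0003,-0.0081,0.0001,0.0003,-0.0003,0.0007,0,
0.0003,-0.008,-0.0013,0.0003,-0.0003,0.0007,0,
```

arm_command:
  series: [0.0004,-0.006,0.006,0,0,0,0,0.0003,-0.0075,0.004,0,0,0,0,0.0003,-0.008,0.003,0,0,0,0]

```text
clock: 20.9
tcp_pos: [0.5894, -0.1434, 0.0412]
tool_rot: [3.106, 0.003, 1.679]
wrist_force: [12.7, 0.9, -5.4]
opening: 0.0177
```

```bash
python3 wind.py 4 0.17 1; python3 -c "
from rig import ctrl
s=ctrl.sense();print(s['joint_positions'],s['joint_vel'],s['torque'],s['wrist_force'])"
```

```text
t 20.90 loc [  20.1 -174.5   41.2] angle 8.891 r 38.7 Ftan 8.2 Frad 11.1 Fy -0.4 rpy [3.106e+00 3.000e-03 1.679e+00] open 0.0177
0.0004,-0.0067,0.0046,0.009,0.0007,0.0012,0,
0.0003,-0.0079,0.002,0.009,0.0007,0.0012,0,
0.0003,-0.0081,0.0006,0.009,0.0007,0.0012,0,
0.0003,-0.0081,-0.0008,0.009,0.0007,0.0012,0,
[-0.27251905  0.43114239  0.57148849  1.82062973 -0.29674113  0.93750823
  0.53512717] [-0.01923442 -0.13113396  0.00874619  0.16347736 -0.00377733 -0.19669608
  0.03087434] [-0.12851803 -2.46031996 -0.52164148] [12.69671599  0.93651686 -5.35458609]
```

arm_command:
  series: [0.0004,-0.01,0.008,0.015,0,0,0,0.0003,-0.011,0.006,0.015,0,0,0]

```text
clock: 21.07
tcp_pos: [0.5821, -0.1437, 0.0358]
tool_rot: [3.111, 0.004, 1.68]
wrist_force: [3.5, 1.6, 12.1]
opening: 0.0176
```

```bash
python3 wind.py 4 0.2 1
```

```text
t 21.07 loc [  12.8 -174.1   35.8] angle 9.114 r 40.7 Ftan 7.2 Frad -10.4 Fy 1.3 rpy [3.111 0.004 1.68 ] open 0.0176
0.0004,-0.0096,0.001,0.0076,0.001,0.0013,0,
0.0004,-0.0096,-0.0002,0.0076,0.001,0.0013,0,
0.0004,-0.0094,-0.0021,0.0076,0.001,0.0013,0,
0.0003,-0.0088,-0.0039,0.0076,0.001,0.0013,0,
```

That helped: it is moving freely again.

arm_command:
  series: [0.0004,-0.0105,0.001,0.012,0.001,0.001,0,0.0004,-0.0105,0,0.012,0.001,0.001,0,0.0004,-0.01,-0.002,0.01,0.001,0.001,0]

```text
clock: 21.32
tcp_pos: [0.5621, -0.1451, 0.038]
tool_rot: [3.128, 0.007, 1.677]
wrist_force: [3.2, -4.8, -25.9]
opening: 0.0173
```

```bash
python3 wind.py 5 0.19 1
```

```text
t 21.32 loc [  -7.3 -173.4   38. ] angle 9.632 r 37.3 Ftan 8.0 Frad 24.7 Fy -5.1 rpy [3.128 0.007 1.677] open 0.0173
0.0005,-0.0094,0.0003,0.0028,0.0013,0.0006,0,
0.0003,-0.008,-0.0044,0.0028,0.0013,0.0006,0,
0.0003,-0.007,-0.0058,0.0028,0.0013,0.0006,0,
0.0003,-0.0058,-0.0071,0.0028,0.0013,0.0006,0,
0.0003,-0.0043,-0.008,0.0028,0.0013,0.0006,0,
```

arm_command:
  series: [0.0005,-0.0094,0.002,0.003,0.001,0,0,0.0003,-0.0085,-0.003,0.003,0.001,0,0,0.0003,-0.0075,-0.005,0.003,0.001,0,0,0.0003,-0.006,-0.0065,0.003,0.001,0,0]

```text
clock: 21.65
tcp_pos: [0.5372, -0.1464, 0.0518]
tool_rot: [3.132, 0.005, 1.677]
wrist_force: [2.1, -1.4, -8.7]
opening: 0.0177
```

```bash
python3 wind.py 5 0.18 1
```

```text
t 21.65 loc [ -32.1 -172.1   51.8] angle 10.386 r 39.7 Ftan 8.3 Frad 3.4 Fy -1.6 rpy [3.132 0.005 1.677] open 0.0177
0.0004,-0.0045,-0.0073,0.002,0.001,0.0006,0,
0.0003,-0.0028,-0.0082,0.002,0.001,0.0006,0,
0.0002,-0.0013,-0.0085,0.002,0.001,0.0006,0,
0.0002,0.0003,-0.0086,0.002,0.001,0.0006,0,
0.0002,0.0018,-0.0084,0.002,0.001,0.0006,0,
```

arm_command:
  series: [0.0004,-0.0045,-0.0075,0.002,0.001,0,0,0.0003,-0.003,-0.008,0.002,0.001,0,0,0.0002,-0.0013,-0.0085,0.002,0.001,0,0,0.0002,0.0003,-0.0085,0.002,0.001,0,0]

```text
clock: 21.98
tcp_pos: [0.5307, -0.1455, 0.0885]
tool_rot: [3.134, 0.0, 1.676]
wrist_force: [9.1, 0.6, -12.4]
opening: 0.0177
```

```bash
python3 wind.py 5 0.18 1
```

```text
t 21.98 loc [ -38.6 -170.5   88.5] angle 11.341 r 41.4 Ftan 8.6 Frad -12.8 Fy -0.3 rpy [3.134 0.    1.676] open 0.0177
0.0003,0.0053,-0.0072,0.0015,0.0001,0.0003,0,
0.0003,0.005,-0.007,0.0015,0.0001,0.0003,0,
0.0003,0.0062,-0.006,0.0015,0.0001,0.0003,0,
0.0003,0.0072,-0.0048,0.0015,0.0001,0.0003,0,
0.0003,0.0079,-0.0034,0.0015,0.0001,0.0003,0,
```

arm_command:
  series: [0.0003,0.0055,-0.0065,0.001,0,0,0,0.0003,0.005,-0.007,0.001,0,0,0,0.0003,0.0065,-0.0055,0.001,0,0,0]

```text
clock: 22.23
tcp_pos: [0.5462, -0.1427, 0.1096]
tool_rot: [3.14, -0.001, 1.676]
wrist_force: [4.9, -1.9, -19.4]
opening: 0.0178
```

```bash
python3 wind.py 5 0.18 1; python3 chk2.py k
```

```text
t 22.23 loc [ -22.9 -169.4  109.6] angle 11.982 r 42.1 Ftan 6.8 Frad -18.7 Fy -2.4 rpy [ 3.140e+00 -1.000e-03  1.676e+00] open 0.0178
0.0002,0.009,-0.0019,0.0003,-0.0001,0.0003,0,
0.0003,0.0082,-0.0027,0.0003,-0.0001,0.0003,0,
0.0003,0.0086,-0.0011,0.0003,-0.0001,0.0003,0,
0.0003,0.0086,0.0004,0.0003,-0.0001,0.0003,0,
0.0003,0.0084,0.0019,0.0003,-0.0001,0.0003,0,
scene 0.6 386 ztop 164.8 x [-23.8  29.1] fit [-2.1 35.9] yawrel 0.019 n 193 rms 0.0012
scene jaw -40 68 y [-14.1 -13.6   0.5  18.1  19.1]
scene jaw 50 38 y [57.8 58.6 76.4 93.3 95.4]
scene knob region x [-39.  -17.4   0.4] zmax 134.37438957590763 124
side 0.48 208 ztop 166.0 x [-32.5  -9.1] fit [-2.  36.5] yawrel 0.042 n 103 rms 0.0012
side jaw -40 43 y [-14.  -13.5   1.7  17.8  19.7]
side jaw 50 46 y [55.  55.3 72.8 93.6 96.5]
side knob region x [-43.6 -21.1  -0.1] zmax 134.91020770295637 170
22.4333
```

arm_command:
  series: [0.0003,0.0085,0.001,-0.001,0,0,0,0.0003,0.0085,-0.0005,-0.001,0,0,0,0.0003,0.0085,0,-0.001,0,0,0,0.0003,0.0085,0.0015,-0.002,0,0,0]

```text
clock: 22.77
tcp_pos: [0.5702, -0.1395, 0.1139]
tool_rot: [-3.12, -0.01, 1.676]
wrist_force: [-7.9, 0.2, 7.4]
opening: 0.0179
```

```bash
python3 wind.py 5 0.18 2
```

```text
t 22.77 loc [   1.4 -168.6  113.9] angle 12.592 r 39.4 Ftan 8.0 Frad 7.2 Fy 1.1 rpy [-3.12  -0.01   1.676] open 0.0179
0.0004,0.0086,0.0001,-0.0042,-0.0021,0.0005,0,
0.0002,0.0083,0.0023,-0.0042,-0.0021,0.0005,0,
0.0002,0.0078,0.0038,-0.0042,-0.0021,0.0005,0,
0.0002,0.007,0.0051,-0.0042,-0.0021,0.0005,0,
0.0002,0.0059,0.0063,-0.0042,-0.0021,0.0005,0,
```

arm_command:
  series: [0.0004,0.0085,0,-0.006,-0.002,0,0,0.0002,0.0085,0.002,-0.006,-0.002,0,0,0.0002,0.008,0.004,-0.004,-0.002,0,0,0.0002,0.007,0.005,-0.004,-0.002,0,0]

```text
clock: 23.1
tcp_pos: [0.5938, -0.1359, 0.1057]
tool_rot: [-3.115, -0.01, 1.677]
wrist_force: [-6.3, 0.3, 4.9]
opening: 0.0177
```

```bash
python3 wind.py 4 0.17 2
```

```text
t 23.10 loc [  25.2 -167.5  105.7] angle 13.239 r 39.9 Ftan 7.9 Frad -0.0 Fy 0.9 rpy [-3.115 -0.01   1.677] open 0.0177
0.0003,0.0062,0.0053,-0.0066,-0.0024,0.0007,0,
0.0002,0.0051,0.0064,-0.0066,-0.0024,0.0007,0,
0.0002,0.0039,0.0072,-0.0066,-0.0024,0.0007,0,
0.0002,0.0026,0.0077,-0.0066,-0.0024,0.0007,0,
```

arm_command:
  series: [0.0003,0.006,0.0055,-0.007,-0.003,0,0,0.0002,0.005,0.0065,-0.007,-0.002,0,0,0.0002,0.004,0.007,-0.006,-0.002,0,0]

```text
clock: 23.35
tcp_pos: [0.6056, -0.1338, 0.0905]
tool_rot: [-3.123, -0.007, 1.678]
wrist_force: [-6.8, -0.4, 5.6]
opening: 0.0174
```

```bash
python3 wind.py 4 0.15 2
```

```text
t 23.35 loc [  37.2 -166.7   90.5] angle 13.726 r 40.1 Ftan 7.9 Frad -4.0 Fy 0.3 rpy [-3.123 -0.007  1.678] open 0.0174
0.0002,0.0024,0.0068,-0.0045,-0.0017,0.001,0,
0.0002,0.0015,0.007,-0.0045,-0.0017,0.001,0,
0.0002,0.0004,0.0072,-0.0045,-0.0017,0.001,0,
0.0002,-0.0007,0.0072,-0.0045,-0.0017,0.001,0,
```

arm_command:
  series: [0.0002,0.0024,0.007,-0.004,-0.002,0,0,0.0002,0.0015,0.0075,-0.004,-0.002,0,0]

```text
clock: 23.52
tcp_pos: [0.6086, -0.1331, 0.0795]
tool_rot: [-3.127, -0.006, 1.679]
wrist_force: [-5.1, 0.0, 6.7]
opening: 0.0173
```

```bash
python3 wind.py 4 0.15 2
```

```text
t 23.52 loc [  40.3 -166.3   79.5] angle 14.013 r 40.2 Ftan 7.3 Frad -4.2 Fy 0.5 rpy [-3.127 -0.006  1.679] open 0.0173
0.0002,0.0003,0.0072,-0.0037,-0.0014,0.0012,0,
0.0002,-0.0006,0.0072,-0.0037,-0.0014,0.0012,0,
0.0002,-0.0017,0.007,-0.0037,-0.0014,0.0012,0,
0.0002,-0.0027,0.0067,-0.0037,-0.0014,0.0012,0,
```

arm_command:
  series: [0.0002,0,0.0075,-0.002,-0.002,0,0,0.0002,-0.001,0.0075,-0.002,-0.002,0,0]

```text
clock: 23.68
tcp_pos: [0.6086, -0.1327, 0.069]
tool_rot: [-3.13, -0.004, 1.68]
wrist_force: [-5.0, 0.9, 9.1]
opening: 0.0178
```

```bash
python3 wind.py 4 0.15 2
```

```text
t 23.68 loc [  40.2 -165.9   69. ] angle 14.274 r 40.2 Ftan 8.3 Frad -6.1 Fy 1.4 rpy [-3.13  -0.004  1.68 ] open 0.0178
0.0003,-0.0017,0.007,-0.0029,-0.001,0.0014,0,
0.0002,-0.0025,0.0068,-0.0029,-0.001,0.0014,0,
0.0002,-0.0034,0.0063,-0.0029,-0.001,0.0014,0,
0.0002,-0.0044,0.0057,-0.0029,-0.001,0.0014,0,
```

arm_command:
  series: [0.0003,-0.0017,0.0072,0,-0.001,0,0,0.0002,-0.0025,0.007,0,-0.001,0,0]

```text
clock: 23.85
tcp_pos: [0.6064, -0.1326, 0.0602]
tool_rot: [-3.132, -0.004, 1.681]
wrist_force: [-4.2, 1.3, 9.8]
opening: 0.0178
```

```bash
python3 wind.py 4 0.15 2
```

```text
t 23.85 loc [  38.1 -165.5   60.2] angle 14.499 r 40.3 Ftan 7.8 Frad -7.2 Fy 1.7 rpy [-3.132 -0.004  1.681] open 0.0178
0.0003,-0.0034,0.0064,-0.0025,-0.001,0.0016,0,
0.0002,-0.0039,0.006,-0.0025,-0.001,0.0016,0,
0.0002,-0.0048,0.0054,-0.0025,-0.001,0.0016,0,
0.0003,-0.0055,0.0046,-0.0025,-0.001,0.0016,0,
```

arm_command:
  series: [0.0003,-0.0034,0.007,0.001,-0.001,0,0,0.0002,-0.004,0.0068,0.001,-0.001,0,0]

```text
clock: 24.02
tcp_pos: [0.6029, -0.1326, 0.0529]
tool_rot: [-3.135, -0.004, 1.681]
wrist_force: [-2.5, 1.1, 11.1]
opening: 0.0175
```

```bash
python3 wind.py 4 0.15 2
```

```text
t 24.02 loc [  34.6 -165.2   52.9] angle 14.700 r 40.4 Ftan 8.1 Frad -7.9 Fy 1.4 rpy [-3.135 -0.004  1.681] open 0.0175
0.0003,-0.0047,0.0055,-0.0017,-0.001,0.0018,0,
0.0003,-0.0051,0.0051,-0.0017,-0.001,0.0018,0,
0.0003,-0.0058,0.0043,-0.0017,-0.001,0.0018,0,
0.0003,-0.0063,0.0034,-0.0017,-0.001,0.0018,0,
```

arm_command:
  series: [0.0003,-0.0055,0.006,0.004,0,0,0,0.0003,-0.006,0.006,0.004,0,0,0]

```text
clock: 24.18
tcp_pos: [0.599, -0.1328, 0.0484]
tool_rot: [-3.141, -0.004, 1.682]
wrist_force: [3.5, -0.3, 7.8]
opening: 0.0175
```

```bash
python3 wind.py 4 0.15 2
```

```text
t 24.18 loc [  30.7 -165.    48.4] angle 14.847 r 40.0 Ftan 8.2 Frad -2.5 Fy -0.6 rpy [-3.141 -0.004  1.682] open 0.0175
0.0003,-0.0051,0.0051,-0.0003,-0.001,0.0018,0,
0.0003,-0.0058,0.0043,-0.0003,-0.001,0.0018,0,
0.0003,-0.0064,0.0034,-0.0003,-0.001,0.0018,0,
0.0003,-0.0068,0.0024,-0.0003,-0.001,0.0018,0,
```

arm_command:
  series: [0.0003,-0.0065,0.006,0.006,0,0,0,0.0003,-0.0075,0.0055,0.006,0,0,0]

```text
clock: 24.35
tcp_pos: [0.5955, -0.133, 0.0452]
tool_rot: [3.135, -0.003, 1.682]
wrist_force: [6.5, -0.0, 4.9]
opening: 0.0175
```

```bash
python3 wind.py 4 0.15 2
```

```text
t 24.35 loc [  27.2 -164.8   45.2] angle 14.967 r 39.7 Ftan 8.1 Frad 0.7 Fy -0.7 rpy [ 3.135e+00 -3.000e-03  1.682e+00] open 0.0175
0.0003,-0.0055,0.0046,0.0015,-0.0008,0.0019,0,
0.0003,-0.0063,0.0035,0.0015,-0.0008,0.0019,0,
0.0003,-0.0067,0.0025,0.0015,-0.0008,0.0019,0,
0.0003,-0.007,0.0015,0.0015,-0.0008,0.0019,0,
```

arm_command:
  series: [0.0003,-0.0085,0.0065,0.01,0,0,0,0.0003,-0.009,0.0055,0.01,0,0,0]

```text
clock: 24.52
tcp_pos: [0.5906, -0.1333, 0.0416]
tool_rot: [3.132, -0.001, 1.682]
wrist_force: [8.7, 0.7, 1.4]
opening: 0.018
```

```bash
python3 wind.py 4 0.15 2
```

```text
t 24.52 loc [  22.3 -164.6   41.6] angle 15.121 r 39.5 Ftan 8.1 Frad 3.7 Fy -0.2 rpy [ 3.132e+00 -1.000e-03  1.682e+00] open 0.0180
0.0004,-0.006,0.004,0.0024,-0.0004,0.002,0,
0.0003,-0.0067,0.0025,0.0024,-0.0004,0.002,0,
0.0003,-0.007,0.0014,0.0024,-0.0004,0.002,0,
0.0003,-0.0072,0.0004,0.0024,-0.0004,0.002,0,
```

arm_command:
  series: [0.0004,-0.009,0.005,0.01,0,0,0,0.0003,-0.009,0.004,0.01,0,0,0]

```text
clock: 24.68
tcp_pos: [0.5864, -0.1335, 0.04]
tool_rot: [3.126, 0.002, 1.683]
wrist_force: [12.5, 0.8, -5.9]
opening: 0.0176
```

```bash
python3 wind.py 4 0.15 2; python3 chk2.py m
```

```text
t 24.68 loc [  18.2 -164.4   40. ] angle 15.233 r 38.8 Ftan 8.5 Frad 11.0 Fy -0.5 rpy [3.126e+00 2.000e-03 1.683e+00] open 0.0176
0.0004,-0.006,0.004,0.0039,0.0005,0.0021,0,
0.0003,-0.007,0.0017,0.0039,0.0005,0.0021,0,
0.0003,-0.0072,0.0006,0.0039,0.0005,0.0021,0,
0.0003,-0.0072,-0.0005,0.0039,0.0005,0.0021,0,
scene 0.94 423 ztop 165.8 x [-27.2  29.4] fit [-1.8 41.2] yawrel 0.002 n 208 rms 0.0012
scene jaw -40 62 y [-9.4 -8.7  6.8 24.  25.4]
scene jaw 50 34 y [55.7 57.2 74.7 93.7 95.2]
scene knob region x [-39.9  25.2  58.7] zmax 134.8984461137084 460
side 0.74 345 ztop 166.7 x [-32.5  22.7] fit [-2.  40.8] yawrel -0.004 n 211 rms 0.0016
side jaw -40 40 y [-8.9 -8.7  5.1 22.1 23.7]
side jaw 50 43 y [56.8 57.8 73.3 94.5 96.2]
side knob region x [-45.2   3.8  59. ] zmax 134.88721609698374 590
24.8833
```

arm_command:
  series: [0.0003,-0.008,0.006,0.008,0,0,0,0.0003,-0.009,0.004,0.008,0,0,0]

```text
clock: 25.05
tcp_pos: [0.5825, -0.1338, 0.0374]
tool_rot: [3.12, 0.004, 1.684]
wrist_force: [7.7, 0.6, 1.7]
opening: 0.0175
```

```bash
python3 wind.py 4 0.15 2
```

```text
t 25.05 loc [  14.3 -164.2   37.4] angle 15.351 r 39.6 Ftan 7.8 Frad 1.1 Fy -0.2 rpy [3.12  0.004 1.684] open 0.0175
0.0004,-0.0068,0.0023,0.0054,0.0011,0.0024,0,
0.0003,-0.0071,0.0008,0.0054,0.0011,0.0024,0,
0.0003,-0.0072,-0.0003,0.0054,0.0011,0.0024,0,
0.0003,-0.0071,-0.0014,0.0054,0.0011,0.0024,0,
```

arm_command:
  series: [0.0004,-0.009,0.004,0.009,0.001,0,0,0.0003,-0.009,0.002,0.009,0.001,0,0]

```text
clock: 25.22
tcp_pos: [0.5774, -0.1341, 0.0375]
tool_rot: [3.115, 0.006, 1.684]
wrist_force: [12.2, -1.2, -15.3]
opening: 0.0175
```

```bash
python3 wind.py 4 0.15 2
```

```text
t 25.22 loc [   9.1 -164.1   37.5] angle 15.476 r 38.0 Ftan 8.1 Frad 17.7 Fy -2.5 rpy [3.115 0.006 1.684] open 0.0175
0.0005,-0.0066,0.0033,0.0067,0.0014,0.0024,0,
0.0003,-0.0072,-0.0001,0.0067,0.0014,0.0024,0,
0.0003,-0.0071,-0.0012,0.0067,0.0014,0.0024,0,
0.0003,-0.0068,-0.0023,0.0067,0.0014,0.0024,0,
```

arm_command:
  series: [0.0004,-0.008,0.005,0.01,0.001,0.001,0,0.0003,-0.009,0.002,0.01,0.001,0.001,0]

```text
clock: 25.38
tcp_pos: [0.5723, -0.1344, 0.0358]
tool_rot: [3.114, 0.007, 1.682]
wrist_force: [9.9, -0.8, -7.7]
opening: 0.0177
```

```bash
python3 wind.py 4 0.15 2
```

```text
t 25.38 loc [   4.  -163.8   35.8] angle 15.615 r 38.8 Ftan 9.0 Frad 8.5 Fy -1.8 rpy [3.114 0.007 1.682] open 0.0177
0.0004,-0.0071,0.0013,0.007,0.0017,0.002,0,
0.0003,-0.0071,-0.0011,0.007,0.0017,0.002,0,
0.0003,-0.0068,-0.0022,0.007,0.0017,0.002,0,
0.0003,-0.0064,-0.0032,0.007,0.0017,0.002,0,
```

arm_command:
  series: [0.0004,-0.009,0.003,0.009,0.001,0.001,0]

```text
clock: 25.47
tcp_pos: [0.5688, -0.1347, 0.0352]
tool_rot: [3.113, 0.007, 1.681]
wrist_force: [8.3, 0.2, -4.2]
opening: 0.0176
```

```bash
python3 wind.py 3 0.15 2
```

```text
t 25.47 loc [   0.5 -163.7   35.2] angle 15.706 r 39.3 Ftan 8.3 Frad 4.2 Fy -0.7 rpy [3.113 0.007 1.681] open 0.0176
0.0004,-0.0072,0.0001,0.0095,0.0024,0.0024,0,
0.0003,-0.007,-0.0018,0.0095,0.0024,0.0024,0,
0.0003,-0.0066,-0.0028,0.0095,0.0024,0.0024,0,
```

arm_command:
  series: [0.0004,-0.0085,0.0015,0.01,0.002,0.002,0]

```text
clock: 25.55
tcp_pos: [0.5651, -0.1349, 0.0358]
tool_rot: [3.115, 0.007, 1.68]
wrist_force: [7.6, -0.2, -7.6]
opening: 0.0175
```

```bash
python3 wind.py 3 0.15 2
```

```text
t 25.55 loc [  -3.2 -163.5   35.8] angle 15.801 r 38.9 Ftan 8.2 Frad 6.9 Fy -1.0 rpy [3.115 0.007 1.68 ] open 0.0175
0.0004,-0.0072,-0.0001,0.0089,0.0022,0.0018,0,
0.0003,-0.0068,-0.0024,0.0089,0.0022,0.0018,0,
0.0003,-0.0063,-0.0034,0.0089,0.0022,0.0018,0,
```

arm_command:
  series: [0.0004,-0.008,0.001,0.01,0.002,0.002,0,0.0003,-0.0075,-0.001,0.008,0.002,0.001,0]

```text
clock: 25.72
tcp_pos: [0.5561, -0.1354, 0.038]
tool_rot: [3.123, 0.005, 1.678]
wrist_force: [3.7, -1.9, -13.6]
opening: 0.0174
```

```bash
python3 wind.py 3 0.15 2
```

```text
t 25.72 loc [ -12.2 -163.2   38. ] angle 16.040 r 38.6 Ftan 7.7 Frad 11.7 Fy -2.3 rpy [3.123 0.005 1.678] open 0.0174
0.0004,-0.0071,-0.0014,0.0063,0.0017,0.0012,0,
0.0002,-0.006,-0.0039,0.0063,0.0017,0.0012,0,
0.0002,-0.0054,-0.0048,0.0063,0.0017,0.0012,0,
```

arm_command:
  series: [0.0004,-0.0075,-0.001,0.006,0.002,0.001,0,0.0002,-0.006,-0.0035,0.006,0.001,0.001,0]

```text
clock: 25.88
tcp_pos: [0.5454, -0.1361, 0.0431]
tool_rot: [3.132, 0.003, 1.677]
wrist_force: [2.7, -1.0, -11.9]
opening: 0.0177
```

```bash
python3 wind.py 3 0.15 2; python3 chk2.py n
```

```text
t 25.88 loc [ -22.9 -162.7   43.1] angle 16.347 r 39.1 Ftan 9.1 Frad 8.0 Fy -1.3 rpy [3.132e+00 3.000e-03 1.677e+00] open 0.0177
0.0004,-0.0061,-0.0039,0.0033,0.0011,0.0009,0,
0.0002,-0.0046,-0.0055,0.0033,0.0011,0.0009,0,
0.0002,-0.0037,-0.0061,0.0033,0.0011,0.0009,0,
scene 0.81 451 ztop 165.5 x [-28.9  29.3] fit [-2.  42.9] yawrel -0.008 n 228 rms 0.0012
scene jaw -40 64 y [-7.2 -5.8  8.1 25.4 26.8]
scene jaw 50 38 y [56.2 57.4 76.  94.  97.9]
scene knob region x [-55.8  -4.2  39.1] zmax 134.97068414712643 460
side jaw -40 42 y [-8.1 -7.9  5.8 24.7 25.6]
side jaw 50 42 y [55.9 56.3 73.9 89.8 92.2]
side knob region x [-57.6 -14.9  35.5] zmax 134.89159797000661 556
26.0833
```

arm_command:
  series: [0.0003,-0.005,-0.004,0.003,0.001,0,0]

```text
clock: 26.17
tcp_pos: [0.5403, -0.1363, 0.047]
tool_rot: [3.135, 0.002, 1.677]
wrist_force: [4.4, 0.0, -8.1]
opening: 0.0176
```

```bash
python3 wind.py 3 0.12 2
```

```text
t 26.17 loc [ -28.  -162.4   47. ] angle 16.511 r 39.5 Ftan 8.9 Frad 2.5 Fy -0.4 rpy [3.135e+00 2.000e-03 1.677e+00] open 0.0176
0.0004,-0.0041,-0.004,0.0021,0.0008,0.0009,0,
0.0002,-0.0032,-0.0048,0.0021,0.0008,0.0009,0,
0.0002,-0.0026,-0.0052,0.0021,0.0008,0.0009,0,
```

arm_command:
  series: [0.0003,-0.0045,-0.0045,0.002,0.001,0,0]

```text
clock: 26.25
tcp_pos: [0.5361, -0.1365, 0.0518]
tool_rot: [3.137, 0.002, 1.677]
wrist_force: [4.3, -0.5, -9.2]
opening: 0.0178
```

```bash
python3 wind.py 3 0.12 2
```

```text
t 26.25 loc [ -32.3 -162.1   51.8] angle 16.670 r 39.8 Ftan 10.0 Frad 1.7 Fy -0.9 rpy [3.137e+00 2.000e-03 1.677e+00] open 0.0178
0.0003,-0.0032,-0.0048,0.0016,0.0005,0.0008,0,
0.0002,-0.0024,-0.0052,0.0016,0.0005,0.0008,0,
0.0002,-0.0017,-0.0055,0.0016,0.0005,0.0008,0,
```

arm_command:
  series: [0.0003,-0.003,-0.0045,0.001,0,0,0]

```text
clock: 26.33
tcp_pos: [0.533, -0.1366, 0.0566]
tool_rot: [3.138, 0.002, 1.676]
wrist_force: [3.8, -1.3, -9.8]
opening: 0.0178
```

```bash
python3 wind.py 3 0.1 2
```

```text
t 26.33 loc [ -35.3 -161.9   56.6] angle 16.815 r 40.0 Ftan 10.4 Frad 1.1 Fy -1.7 rpy [3.138e+00 2.000e-03 1.676e+00] open 0.0178
0.0003,-0.002,-0.0044,0.0013,0.0006,0.0007,0,
0.0002,-0.0015,-0.0046,0.0013,0.0006,0.0007,0,
0.0002,-0.001,-0.0047,0.0013,0.0006,0.0007,0,
```

arm_command:
  series: [0.0003,-0.002,-0.0042,0.001,0,0,0]

```text
clock: 26.42
tcp_pos: [0.5308, -0.1366, 0.0614]
tool_rot: [3.138, 0.002, 1.676]
wrist_force: [4.2, -1.4, -10.6]
opening: 0.0175
```

```bash
python3 wind.py 3 0.1 2
```

```text
t 26.42 loc [ -37.5 -161.7   61.4] angle 16.945 r 40.1 Ftan 11.3 Frad -0.3 Fy -1.9 rpy [3.138e+00 2.000e-03 1.676e+00] open 0.0175
0.0003,-0.0012,-0.0046,0.0012,0.0006,0.0006,0,
0.0002,-0.0009,-0.0047,0.0012,0.0006,0.0006,0,
0.0002,-0.0004,-0.0048,0.0012,0.0006,0.0006,0,
```

arm_command:
  series: [0,-0.0003,-0.002,0,0,0,0]

```text
clock: 26.5
tcp_pos: [0.53, -0.1366, 0.0639]
tool_rot: [3.138, 0.002, 1.676]
wrist_force: [2.8, -0.4, -11.1]
opening: 0.0176
```

```bash
python3 wind.py 3 0.1 2
```

```text
t 26.50 loc [ -38.3 -161.7   63.9] angle 17.012 r 40.1 Ftan 11.5 Frad 0.3 Fy -0.7 rpy [3.138e+00 2.000e-03 1.676e+00] open 0.0176
0.0003,-0.0009,-0.0047,0.0011,0.0005,0.0006,0,
0.0002,-0.0005,-0.0048,0.0011,0.0005,0.0006,0,
0.0002,-0.0001,-0.0048,0.0011,0.0005,0.0006,0,
```

arm_command:
  series: [0,0,0,0,0,0,0,0,0,0,0,0,0,0]

```text
clock: 26.67
tcp_pos: [0.5298, -0.1366, 0.0645]
tool_rot: [3.137, 0.001, 1.676]
wrist_force: [3.4, -1.1, -11.5]
opening: 0.0172
```

```bash
python3 wind.py 0 0.1 2
```

```text
t 26.67 loc [ -38.5 -161.6   64.5] angle 17.027 r 40.2 Ftan 11.9 Frad -0.3 Fy -1.5 rpy [3.137e+00 1.000e-03 1.676e+00] open 0.0172
```

arm_command:
  series: [0,0,0,0,0,0,0.3,0,0,0,0,0,0,0.5,0,0,0,0,0,0,0.5,0,0,0,0,0,0,0.5]

```text
clock: 27.0
tcp_pos: [0.5312, -0.1362, 0.0678]
tool_rot: [3.135, -0.0, 1.678]
wrist_force: [-0.0, 1.0, 0.1]
opening: 0.0428
```

```bash
python3 wind.py 0 0.1 2
```

```text
t 27.00 loc [ -37.1 -161.3   67.8] angle 17.101 r 38.1 Ftan -0.1 Frad -0.1 Fy 1.0 rpy [ 3.135 -0.     1.678] open 0.0428
```

Released, with no force left on the tool. Retreating straight up.

arm_command:
  series: [-0.001,0,-0.01,0,0,0,0.5,-0.001,0,-0.02,0,0,0,0.5,-0.001,0,-0.03,0,0,0,0.5,0,0,-0.03,0,0,0,0.5,0,0,-0.03,0,0,0,0.5,0,0,-0.02,0,0,0,0.5,0,0,0,0,0,0,0.5]

```text
clock: 27.58
tcp_pos: [0.5301, -0.1407, 0.2193]
tool_rot: [3.136, -0.0, 1.677]
wrist_force: [1.1, -0.2, -0.3]
opening: 0.0427
```

arm_command:
  series: [-0.02,0,-0.01,0,0,0,0.5,-0.03,0,-0.01,0,0,0,0.5,-0.03,0,0,0,0,0,0.5,-0.02,0,0,0,0,0,0.5,0,0,0,0,0,0,0.5]

```text
clock: 28.0
tcp_pos: [0.5423, -0.2417, 0.2451]
tool_rot: [3.129, -0.001, 1.684]
wrist_force: [-0.3, -0.3, 0.4]
opening: 0.0428
```

```bash
python3 chk2.py z; python3 - <<'E'
from h import *
for cam in("scene","side"):
    im,d=ctrl.snapshot(cam);P=cloud(cam,d)
    for l in("egg","tray"):
        r=ctrl.silhouettes(cam,l)
        if r: m=r[0]["pixels"]&(d>0); print(cam,l,r[0]["confidence"],P[m].mean(0).round(3))
a=cv2.imread("pics/scene_z.png"); b=cv2.imread("pics/side_z.png")
cv2.imwrite("pics/z9.png",cv2.hconcat([cv2.resize(a,(400,300)),cv2.resize(b,(400,300))]))
a=a[130:260,160:290]; b=b[110:250,200:330]
cv2.imwrite("pics/z8.png",cv2.hconcat([cv2.resize(a,(400,400),interpolation=2),cv2.resize(b,(400,400),interpolation=2)]))
E
```

```text
scene 0.96 411 ztop 165.5 x [-28.7  29.1] fit [-2.2 43.3] yawrel 0.001 n 217 rms 0.0013
scene jaw -40 65 y [-6.  -5.6 10.1 26.5 28.7]
scene jaw 50 39 y [56.1 57.2 75.9 94.3 94.7]
scene knob region x [-45.9 -33.9 -27.4] zmax 79.1052488052807 73
side 0.87 330 ztop 167.0 x [-32.4   5. ] fit [-1.9 43. ] yawrel 0.001 n 157 rms 0.0014
side jaw -40 42 y [-7.  -6.3  7.6 26.3 27. ]
side jaw 50 44 y [56.1 56.7 74.4 94.9 95.5]
side knob region x [-48.4 -42.  -30.3] zmax 80.63792788181756 71
28.2
scene egg 0.62 [0.758 0.266 0.05 ]
scene tray 0.82 [0.824 0.04  0.022]
side egg 0.81 [0.753 0.255 0.054]
side tray 0.6 [0.821 0.038 0.022]
```

View pics/z8.png

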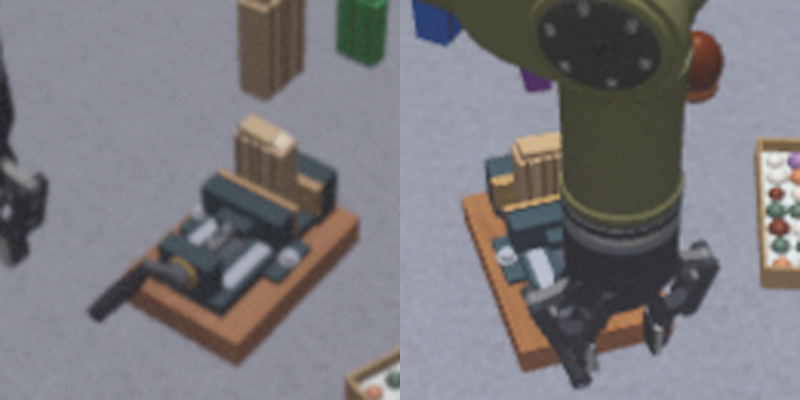

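View pics/z9.png

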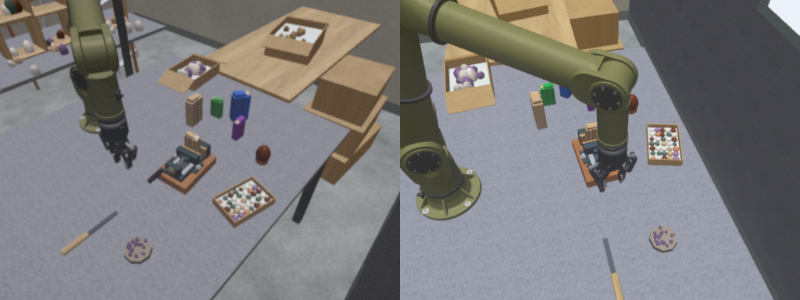

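The close-up shows the slab upright and clamped between both fibre faces (scene crop 265,155), with the handle free at the left. The wide picture shows everything else where it was.

arm_command:
  series: [0,0,0,0,0,0,0.5,0,0,0,0,0,0,0.5]

```text
clock: 28.67
tcp_pos: [0.5435, -0.2348, 0.2443]
tool_rot: [3.129, -0.005, 1.693]
wrist_force: [-0.2, 0.3, 0.4]
opening: 0.0432
```

```bash
python3 -c "
from rig import ctrl
print(ctrl.sense()['wrist_force'],ctrl.sense()['clock']);print(ctrl.sign_off())"
```

```text
[-0.18451481  0.26156014  0.42821788] 28.6667
the job is handed in; nothing more can be done
None
```

The smaller tan slab stands upright on the vice bed, clamped against the fixed jaw, and the job was handed in at about 28.7 s.

- **Winding:** I wound the crank from about 0.63 to 17.0 rad. The force along the handle's circle rose from about 8 N running free to 11.5–11.9 N at the end. That is inside the 10–13 N snug range and well below the 16 N at which the stone cracks. I then let go and moved clear; the tool read no outside force.
- **Slab position:** The last pictures show it about 2 mm off the middle of the jaw width and square to the jaws within 0.01 rad. Its top reads 165–167 mm against the expected 164 mm. The jaw faces and slab faces agree to within 1–2 mm, which is as fine as the cameras measure.
- **Trouble on the way:** Near the bottom of the first turn the fingers slipped on the handle. The wrist force reached about 50 N there, and the tool tilted. I let go, took a new grip on the handle, and finished in shorter steps.
- **Other things on the table:** The egg's and tray's positions agree with the start within measuring error; the largest difference was about 1 cm, for the egg partly hidden from one camera. The file, geode and other slabs I checked only by eye; they look unmoved.

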